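# Steady the trivet and stand the jug on it

## Task

The trivet on the round drip tray rocks, because two of its feet are perched on the tray's raised ribs. Without lifting it out of the tray, turn it until all four feet stand on the tray floor between the ribs and let go of it; then gently stand the green jug upright, not dropped, in the middle of its square grate. Keep the jug upright on the way, and leave the cream and white jugs where they are.

Things in the scene. Friction and masses are not known exactly. Their poses are not given: they have to be found in the camera images.
- tray: fixed round white drip tray, 200 mm across, rim 16 mm high. Origin at the centre of its underside, z up; floor 6 mm above it. Two blue curved ribs, tops 12 mm above the origin, lie 55 to 86 mm from the centre, one centred on the tray's +x axis and one on -x, each reaching 33 degrees to either side; the sectors between them (round +y and -y) are plain floor
- trivet: loose dark metal trivet, 48 mm high, 0.36 to 0.59 kg. Origin midway between the undersides of its feet, z up (tilted about 5 degrees while it rocks). Feet 14 mm across, 70 mm from the centre, on the diagonals of its x and y axes. They all fit on the tray floor when its x axis is within 6 degrees of the tray's x or y axis, either way round: at most 45 degrees of turn
- grate (a point): middle of the trivet's flat top, 48 mm above its origin. The square grate there is 60 x 60 mm outside, sides square to the trivet's x and y axes, of bars 8 mm wide and 12 mm high with a thin cross inside; it can be gripped from above across two opposite sides. Legs 10 mm thick run out from its corners along the diagonals, 42 mm above the origin, and down to the feet
- foot0 (a point): underside of the trivet foot at its own +x +y corner
- foot1 (a point): underside of the foot at -x +y
- foot2 (a point): underside of the foot at -x -y
- foot3 (a point): underside of the foot at +x -y
- green_jug: dark green pottery jug, 85 mm tall, 0.13 to 0.24 kg, open on top. Round body 67 mm wide across its x, 69 mm along y, its axis at y = +16 mm from the origin; spout at +y; loop handle at -y, 12 mm thick in x, reaching y = -52 mm, 25 to 83 mm up. Origin on the underside, z up. This one goes on the trivet
- green_jug_base (a point): centre of the green jug's round foot (56 mm across), on its underside; the body's axis rises from here
- cream_jug: cream (pale beige) pottery jug, 85 mm tall, 0.13 to 0.24 kg, open on top. Round body 67 mm wide across its x, 69 mm along y, its axis at y = +16 mm from the origin; spout at +y; loop handle at -y, 12 mm thick in x, reaching y = -52 mm, 25 to 83 mm up. Origin on the underside, z up. A bystander
- white_jug: white pottery jug, 85 mm tall, 0.13 to 0.24 kg, open on top. Round body 67 mm wide across its x, 69 mm along y, its axis at y = +16 mm from the origin; spout at +y; loop handle at -y, 12 mm thick in x, reaching y = -52 mm, 25 to 83 mm up. Origin on the underside, z up. A bystander
Mind the look-alikes: they are no part of the job. Leave any purple look-alike of the green_jug alone.

How it is judged:
By the outcome, as a careful person would: the job done as asked, in the order asked, and still so for the second after the job is handed in, with the robot touching nothing.
It also fails if it takes over 54 s, if anything falls off the work surface, if the arm or the gripper's body presses on something with over 40 N, if the wrist force passes 120 N, or if a joint passes its speed limit or range.

## Robot

A 6-joint arm with a two-finger parallel gripper is mounted at the origin on a cart in front of the work surface, level with it; the furniture and walls round the work are solid. World frame = base frame: x ahead of the robot, y to its left, z up, the work surface at z = 0. Lengths are in m, angles in rad, forces in N, time in s.
With the tool pointing down it reaches from about 0.25 to 0.725 m from the base axis. Payload 4 kg.
Tool frame: the origin (TCP) lies on the centre line of the jaws, within the pads' length; the fingertips stand 17 mm ahead of it and the grasp point (between the pads) lies 2 mm behind it; z points along the fingers, x is the direction in which the jaws open and shut, and the axes are right-handed (so a half turn about z gives the same grasp; the last joint's range is limited). The gripper opens to 85 mm and grips with 20 to 120 N. Pads are 22 mm wide; open, the fingers measure 114 mm over their backs; the gripper's body (76 mm by 85 mm) begins 54 mm behind the grasp point. The pads swing forward as they close: fully open they stand 13 mm farther back than shut.
Start: joints at [1.243, 0.241, 0.005, 1.335, 0, 1.571], TCP at [0.161, 0.473, 0.248] pointing down, gripper open.
Joint ranges: [-2.72, 2.72], [-1.05, 1.87], [-1.09, 1.28], [-1.99, 2.15], [-1.42, 1.44], [-3.14, 3.14]. Speed limits (rad/s): [2.79, 2.79, 3.14, 3.14, 3.14, 3.14].

## Interface

Orientations are given as a unit quaternion [x, y, z, w].
In Python, from workcell import bot gives the robot as it stands.
- The arm moves only by the tool jog_arm, never from a script. Its arguments are lists of equal length, an entry for each row: "jaw": the closure, from 0 (fully open) to 1 (shut); "linear": the shift along the tool's x, y, z in m, a list of three; "delta_rot": the turn, a rotation vector about the tool's x, y, z in degrees, a list of three. A call has exactly 8 rows; each row is the pose to reach, as a shift and turn from the pose commanded when the call began, along the tool's axes at that moment; what a row does not reach only later rows make up. A row lasts 1/12 s, in which the tool goes at most 41.7 mm and 7.16 degrees, less where a joint would pass 70% of its speed; a pose out of reach is approached as far as the arm can. A call with a gripper value outside its range is refused whole. The fingers move at their own pace and stop on an object; the grip force is fixed at half the most. Time passes only in rows, so rows that repeat a pose let the fingers close, or fill a call up. It gives the time, the measured TCP pose, the force and the opening at its end, in the units of the state.
- bot.get_obs(): the state, without advancing time (a new reading comes with each control period).
- bot.camera(name): name is "scene" or "top"; returns (picture, depth): 420x560x3 uint8, red, green, blue; 420x560 float32, m along the optical axis (not along the pixel's ray), 0 where there is no reading.
- bot.calibration(name): a dict with "fovy" (degrees; the focal length in pixels is half the picture's height over the tangent of half this angle, whatever the lens; pixels are square), "cx", "cy" (the principal point, pixels), "k1" (the pictures are not rectified: a ray, as slopes to the right and down, at radius r is drawn at 1 + k1 r^2 times it, then the intrinsics apply), "origin" and "orientation" of the camera in the world. Camera axes: x right, y down, z forward; pixel columns grow to the right and rows downward; lengths in m; the calibration is good to about 2 mm. A picture is of the moment at which its call begins. calibration takes no time and is no camera call.
- bot.job_done(): hands the job in, once; it reports no verdict.
The state is a dict: "clock": time; "joint_pos": joint angles; "joint_vel": joint speeds; "tau": joint torques, N m; "eef_pos": TCP position; "tool_rot": TCP orientation; "ft_force": force on the tool from outside, world axes, zero at the start; "ft_torque": the same for the moment, N m; "grip_width": finger opening in m.
Only numpy, scipy, OpenCV 4.12 (cv2) and the standard library are available. Lean on these libraries where they do the work, as an engineer would, in place of code of your own. Each camera call takes 0.05 s, during which the arm holds its last target.

## Working session

There is one attempt and no reset: what is moved stays moved. The work goes in short steps, Python scripts to look and compute and a tool call to move; the robot and the scene stay as the last step left them, time stands still between calls to the robot, and variables do not carry over. Pictures are saved under pics/ and viewed, and the job is handed in when it is done.

Besides the shell and the picture viewer there is one more tool, called as name(argument=value, ...), one argument or row to a line, values as JSON. jog_arm: Moves the arm, as the interface text tells. Its arguments: {"type":"object","properties":{"jaw":{"type":"array","items":{"type":"number"}},"linear":{"type":"array","items":{"type":"array","items":{"type":"number"}}},"delta_rot":{"type":"array","items":{"type":"array","items":{"type":"number"}}}},"required":["jaw","linear","delta_rot"]}

```bash
ls; mkdir -p pics
cat > h.py <<'E'
import numpy as np, cv2
from scipy.spatial.transform import Rotation as R
from workcell import bot
def K(name):
    c=bot.calibration(name); f=210/np.tan(np.radians(c['fovy'])/2); return c,f
def world(name,u,v,d=None,z=None):
    c,f=K(name); xd=(u-c['cx'])/f; yd=(v-c['cy'])/f
    rd=np.hypot(xd,yd); r=rd
    for _ in range(30): r=rd/(1+c['k1']*r*r)
    s=r/rd if rd>0 else 1
    ray=np.array([xd*s,yd*s,1.]); Rm=R.from_quat(c['orientation']).as_matrix(); o=np.array(c['origin'])
    w=Rm@ray
    if d is None: d=(z-o[2])/w[2]
    return o+d*w
def proj(name,p):
    c,f=K(name); q=R.from_quat(c['orientation']).as_matrix().T@(np.array(p)-c['origin'])
    x,y=q[:2]/q[2]; r2=x*x+y*y; return np.array([c['cx']+f*x*(1+c['k1']*r2),c['cy']+f*y*(1+c['k1']*r2)])
def shoot(tag):
    for n in ('scene','top'):
        p,d=bot.camera(n); cv2.imwrite(f'pics/{n}_{tag}.png',p[:,:,::-1]); np.save(f'{n}_{tag}.npy',d)
E
python3 - <<'E'
from h import *
print(bot.get_obs()); shoot('a')
for n in('scene','top'): print(bot.calibration(n))
E
```

```text
pics
{'clock': 0.0, 'joint_pos': array([ 1.24305388e+00,  2.41421342e-01,  3.68728917e-03,  1.33523285e+00,
       -9.67023720e-06,  1.57079846e+00]), 'joint_vel': array([-0.00021026, -0.00010331,  0.00019946,  0.00016052,  0.00046239,
       -0.00089531]), 'tau': array([-1.27151266e-03, -3.72316968e+01,  2.52408564e+01,  1.68781599e-02,
       -1.45733711e-04,  3.28993579e-06]), 'eef_pos': array([0.16075402, 0.47279121, 0.24739468]), 'tool_rot': array([ 8.12990440e-01,  5.82276022e-01, -8.79511658e-04,  6.35869678e-04]), 'ft_force': array([ 0.2769766 , -0.00765656,  0.08371145]), 'ft_torque': array([-0.01314228,  0.012281  , -0.03594788]), 'grip_width': 0.08541560601313795}
{'fovy': 45.38307214956794, 'cx': 277.4467249522425, 'cy': 203.81869882632193, 'k1': -0.1541888038286884, 'origin': array([-0.81422588,  0.38879947,  1.50420051]), 'orientation': array([-0.51743605,  0.76859472, -0.3144608 ,  0.20648607])}
{'fovy': 44.86802564447976, 'cx': 275.5731287689441, 'cy': 210.70178008892353, 'k1': -0.05640776437488248, 'origin': array([-0.47646938, -0.23205309,  1.51611663]), 'orientation': array([ 0.70911455, -0.64497076,  0.19496464, -0.20774521])}
```

View pics/scene_a.png

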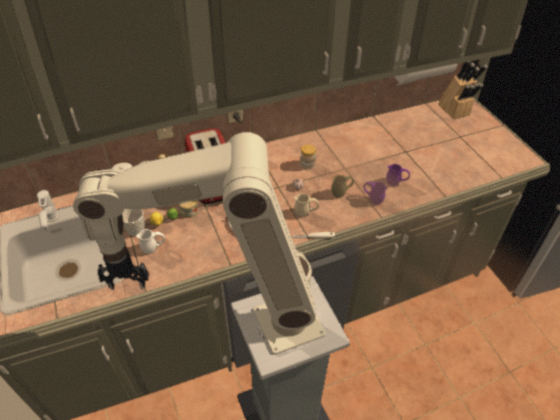

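View pics/top_a.png

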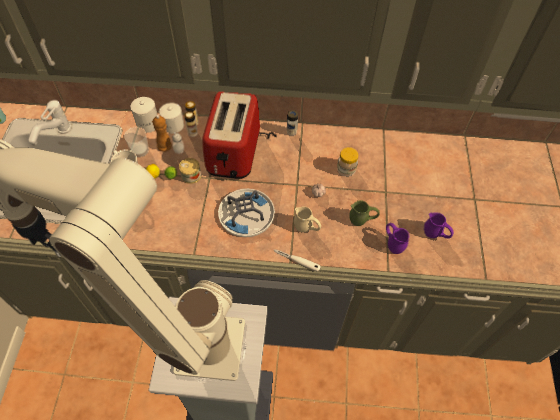

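The top view shows the tray and trivet at (246,213), cream jug (305,218), green jug (361,213) and purple look-alikes to its right. The toaster is just behind and left of the tray. Next I'll enlarge it.

Run:
```python
import cv2
p=cv2.imread('pics/top_a.png')
cv2.imwrite('pics/c1.png',cv2.resize(p[180:245,205:290],None,fx=9,fy=9,interpolation=cv2.INTER_CUBIC))
cv2.imwrite('pics/c2.png',cv2.resize(p[185:260,285:400],None,fx=6.9,fy=6.9,interpolation=cv2.INTER_CUBIC))
```

```text
(no output)
```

View pics/c1.png

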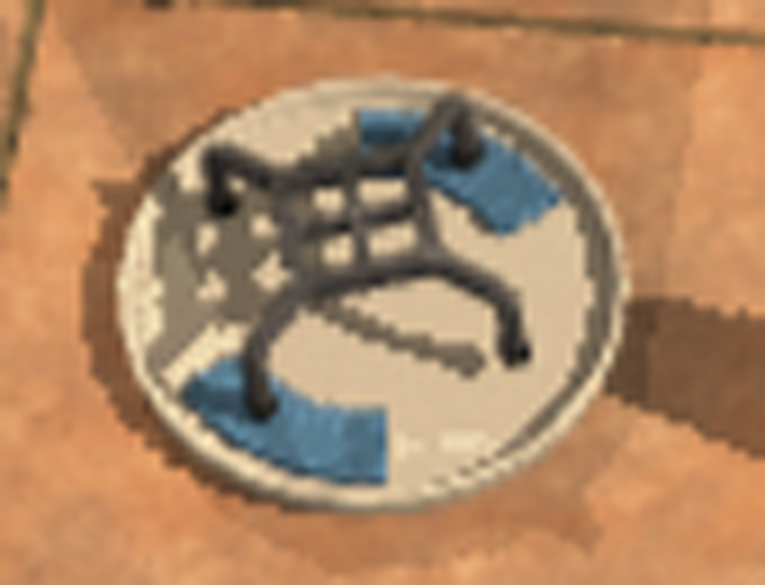

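View pics/c2.png

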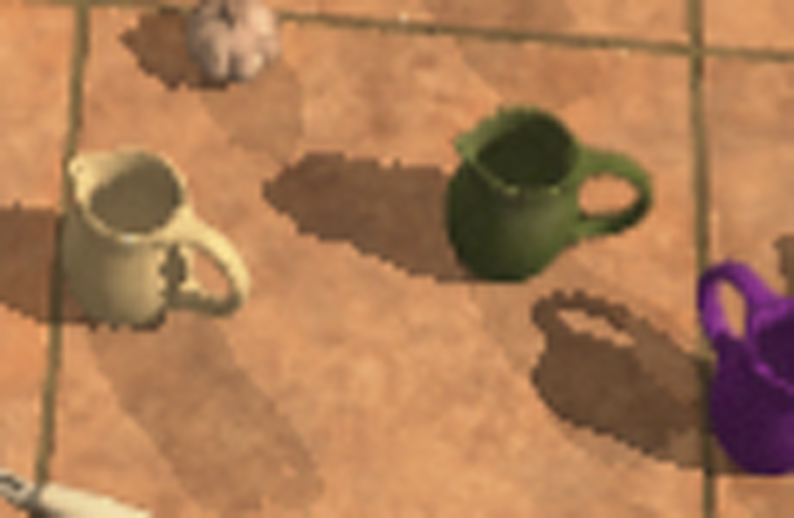

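```bash
cat >> h.py <<'E'
def cloud(tag,n='top'):
    p=cv2.imread(f'pics/{n}_{tag}.png'); d=np.load(f'{n}_{tag}.npy')
    c,f=K(n); v,u=np.mgrid[0:420,0:560].astype(np.float32)
    Km=np.array([[f,0,c['cx']],[0,f,c['cy']],[0,0,1]])
    und=cv2.undistortPoints(np.stack([u.ravel(),v.ravel()],1)[:,None],Km,np.array([c['k1'],0,0,0,0]),None,None,None)[:,0] if False else cv2.undistortPoints(np.stack([u.ravel(),v.ravel()],1)[:,None].astype(np.float64),Km,np.array([c['k1'],0.,0,0]))[:,0]
    q=np.c_[und,np.ones(len(und))]*d.reshape(-1,1)
    W=q@R.from_quat(c['orientation']).as_matrix().T+c['origin']
    return p,W.reshape(420,560,3),d
def circ(P):
    A=np.c_[2*P[:,0],2*P[:,1],np.ones(len(P))]; s=np.linalg.lstsq(A,(P[:,:2]**2).sum(1),rcond=None)[0]
    return s[0],s[1],np.sqrt(s[2]+s[0]**2+s[1]**2)
E
python3 - <<'E'
from h import *
p,W,d=cloud('a')
print('table z',np.median(W[240:250,300:340,2]),np.median(W[200:210,325:345,2]))
px=lambda x,y:((x+.5)/9-.5+205,(y+.5)/9-.5+180)
rim=[(120,285),(628,285),(385,78),(300,90),(200,155),(530,140),(590,200),(600,390),(160,405)]
P=np.array([world('top',*px(*q),z=.016) for q in rim]); c=circ(P); print('rim manual',c, np.round(np.hypot(*(P[:,:2]-c[:2]).T),4))
hsv=cv2.cvtColor(p,cv2.COLOR_BGR2HSV)
reg=np.zeros(p.shape[:2],bool); reg[185:240,214:278]=1
blue=(hsv[...,0]>90)&(hsv[...,0]<125)&(hsv[...,1]>90)&reg
B=W[blue]; print('blue',len(B),np.median(B[:,2]))
# rays to z=.012
vu=np.argwhere(blue); B=np.array([world('top',u,v,z=.012) for v,u in vu])
ctr=np.array(c[:2]); a=np.degrees(np.arctan2(*(B[:,:2]-ctr).T[::-1])); r=np.hypot(*(B[:,:2]-ctr).T)
print('r',np.percentile(r,[1,50,99])); 
h,e=np.histogram(a,bins=np.arange(-180,181,6)); print([(int(x),int(n)) for x,n in zip(e,h) if n])
feet=dict(ul=(222,207,.006),ur=(465,160,.012),lr=(515,357,.006),ll=(262,410,.012))
F={}
for k,(x,y,z) in feet.items():
    w=world('top',*px(x,y),z=z); F[k]=w; dd=w[:2]-ctr; print(k,np.round(w,4),np.hypot(*dd).round(4),np.degrees(np.arctan2(dd[1],dd[0])).round(1))
g=[(298,172),(415,165),(435,262),(300,290)]
G=np.array([world('top',*px(*q),z=.057) for q in g]); print(np.round(G,4),G.mean(0))
for i in range(4): dd=G[(i+1)%4]-G[i]; print(np.hypot(*dd[:2]).round(4),np.degrees(np.arctan2(dd[1],dd[0])).round(1))
E
```

```text
table z 0.0003986390672804374 0.0010622194384931616
rim manual (np.float64(0.48439255812113524), np.float64(-0.051644680453167585), np.float64(0.0978144666038556)) [0.0989 0.0997 0.1014 0.1006 0.095  0.0935 0.0947 0.1001 0.0963]
blue 205 0.013340996362186663
r [0.0578156  0.0728292  0.08323907]
[(-180, 12), (-174, 12), (-54, 13), (-48, 11), (-42, 12), (-36, 13), (-30, 9), (-24, 5), (-18, 6), (-6, 1), (0, 5), (6, 3), (126, 9), (132, 11), (138, 8), (144, 7), (150, 12), (156, 13), (162, 15), (168, 14), (174, 14)]
ul [0.5236 0.0141 0.006 ] 0.0765 59.2
ur [ 0.5515 -0.0802  0.012 ] 0.0729 -23.0
lr [ 0.4649 -0.1094  0.006 ] 0.061 -108.6
ll [ 0.4277 -0.0156  0.012 ] 0.0672 147.5
[[ 0.5088 -0.0211  0.057 ]
 [ 0.5165 -0.0657  0.057 ]
 [ 0.4727 -0.0787  0.057 ]
 [ 0.455  -0.0291  0.057 ]] [ 0.4882655  -0.04865879  0.057     ]
0.0452 -80.2
0.0457 -163.6
0.0526 109.6
0.0544 8.4
```

Run:
```python
from h import *
from scipy.optimize import least_squares
for n in('top','scene'):
    p,W,d=cloud('a',n); hsv=cv2.cvtColor(p,cv2.COLOR_BGR2HSV).astype(int)
    # workspace point classes
    m=(hsv[...,0]>35)&(hsv[...,0]<85)&(hsv[...,1]>60)&(d>0)
    n_,lab,st,ce=cv2.connectedComponentsWithStats(m.astype(np.uint8))
    for i in range(1,n_):
        if st[i,4]>60:
            P=W[lab==i]; print(n,ce[i].round(1),st[i,4],'min',P.min(0).round(3),'max',P.max(0).round(3))
    # height map objects
    canvas=np.zeros((500,700,3),np.uint8)
    ok=(W[...,2]>0.004)&(W[...,2]<.3)&(d>0)
    for q,c,z in zip(W[ok],p[ok],W[ok][:,2]):
        x,y=q[:2]; r=int((0.75-x)*1000); cc=int((0.2-y)*1000)
        if 0<=r<500 and 0<=cc<700: cv2.circle(canvas,(cc,r),1,c.tolist(),-1)
    for k in range(0,700,100): cv2.putText(canvas,f'{0.2-k/1000:.1f}',(k,10),0,.35,(255,255,255)); cv2.line(canvas,(k,0),(k,499),(60,60,60))
    for k in range(50,500,100): cv2.putText(canvas,f'{0.75-k/1000:.1f}',(0,k),0,.35,(255,255,255)); cv2.line(canvas,(0,k),(699,k),(60,60,60))
    cv2.imwrite(f'pics/plan_{n}.png',canvas)
```

```text
(no output)
```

View pics/plan_top.png

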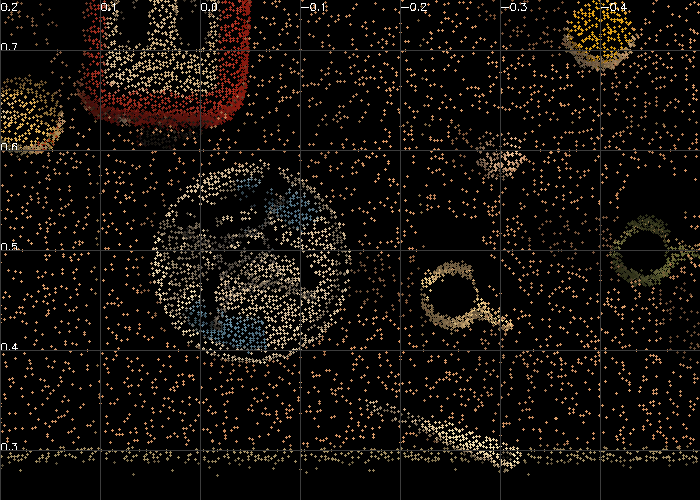

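View pics/plan_scene.png

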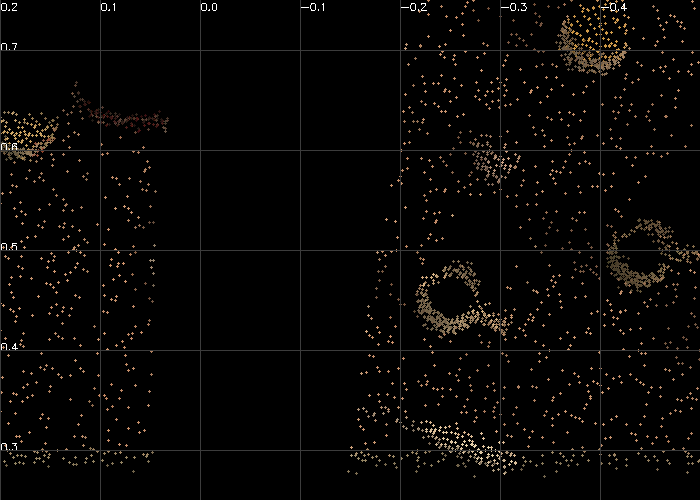

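```bash
cat > fit.py <<'E'
from h import *
from scipy.optimize import minimize
S=6
def polymask(polys,x0,y0,w,h,n='top'):
    m=np.zeros((h*S,w*S),np.uint8)
    for P in polys:
        q=np.array([proj(n,p) for p in P]); q=((q-[x0,y0]+.5)*S-.5)
        cv2.fillPoly(m,[np.round(q).astype(np.int32)],255)
    return cv2.resize(m,(w,h),interpolation=cv2.INTER_AREA)/255.
def ribs(x,y,a):
    out=[]
    for s in(0,np.pi):
        t=np.radians(np.linspace(-33,33,15)); 
        for z in(.006,.012):
            o=np.c_[.086*np.cos(t+a+s)+x,.086*np.sin(t+a+s)+y,0*t+z]; i=np.c_[.055*np.cos(t+a+s)+x,.055*np.sin(t+a+s)+y,0*t+z]
            out.append(np.r_[o,i[::-1]])
    return out
def disc(x,y):
    t=np.linspace(0,2*np.pi,60); return [np.c_[.1*np.cos(t)+x,.1*np.sin(t)+y,0*t+z] for z in(.016,0.008,0.0)]
def seg(p,q,w,n=6):
    # thick bar: hull of cubes via several circles
    return [(p+(q-p)*t) for t in np.linspace(0,1,n)],w
def trivet_mask(x,y,z,a,tx,ty,x0,y0,w,h,n='top'):
    Rm=R.from_euler('z',a).as_matrix(); Rm=R.from_rotvec([tx,ty,0]).as_matrix()@Rm
    T=lambda p:Rm@np.array(p)+[x,y,z]
    m=np.zeros((h*S,w*S),np.uint8)
    c,f=K(n)
    def bar(p,q,wd):
        P=T(p);Q=T(q); dist=np.linalg.norm(P-c['origin'])
        a_=(proj(n,P)-[x0,y0]+.5)*S-.5; b_=(proj(n,Q)-[x0,y0]+.5)*S-.5
        cv2.line(m,tuple(np.round(a_).astype(int).tolist()),tuple(np.round(b_).astype(int).tolist()),255,max(1,int(round(wd*f/dist*S))))
    for zz in(.0445,.042,.0395):
        for i in range(4):
            cr=[(.026,.026),(-.026,.026),(-.026,-.026),(.026,-.026)]
            bar((*cr[i],zz),(*cr[(i+1)%4],zz),.008)
    bar((-.026,0,.045),(.026,0,.045),.004); bar((0,-.026,.045),(0,.026,.045),.004)
    for k in range(4):
        t=np.pi/4+k*np.pi/2; C,S_=np.cos(t),np.sin(t)
        bar((.037*C,.037*S_,.042),(.07*C,.07*S_,.040),.010); bar((.07*C,.07*S_,.040),(.07*C,.07*S_,.0),.011)
    return cv2.resize(m,(w,h),interpolation=cv2.INTER_AREA)/255.
def masks(tag,n='top',box=(205,180,85,65)):
    x0,y0,w,h=box
    p=cv2.imread(f'pics/{n}_{tag}.png')[y0:y0+h,x0:x0+w]; hsv=cv2.cvtColor(p,cv2.COLOR_BGR2HSV).astype(int)
    blue=(hsv[...,0]>92)&(hsv[...,0]<125)&(hsv[...,1]>90)&(hsv[...,2]>60)
    dark=(hsv[...,2]<105)&(hsv[...,1]<95)
    return p,hsv,blue.astype(float),dark.astype(float)
E
python3 - <<'E'
from fit import *
box=(205,180,85,65)
p,hsv,blue,dark=masks('a')
cv2.imwrite('pics/m1.png',cv2.resize(np.hstack([blue,dark])*255,None,fx=4,fy=4,interpolation=0))
tray=lambda q: ribs(*q)
def cost(q):
    m=polymask(ribs(q[0],q[1],np.radians(q[2])),*box); 
    dk=cv2.dilate(dark,np.ones((3,3)))
    return np.sum((m-blue)**2*(1-dk))
best=min((minimize(cost,[.487,-.05,a],method='Nelder-Mead',options=dict(initial_simplex=[[.487,-.05,a],[.492,-.05,a],[.487,-.045,a],[.487,-.05,a+6]])) for a in(-30,-22,-14)),key=lambda r:r.fun)
print('ribs',best.x.round(4),best.fun)
# disc: non-table pixels: low saturation whitish or blue or dark
tab=(hsv[...,1]>110)&(hsv[...,0]<20)
obj=(~tab).astype(np.uint8)
cv2.imwrite('pics/m2.png',cv2.resize(obj*255,None,fx=6,fy=6,interpolation=0))
def c2(q): 
    m=polymask(disc(*q),*box); return np.sum((m-obj)**2)
b=minimize(c2,[.487,-.05],method='Nelder-Mead',options=dict(initial_simplex=[[.487,-.05],[.492,-.05],[.487,-.045]])); print('disc',b.x.round(4),b.fun)
def c3(q):
    m=trivet_mask(q[0],q[1],q[2],np.radians(q[3]),np.radians(q[4]),np.radians(q[5]),*box); return np.sum((m-dark)**2)
# rocking axis along ur-ll
ax=np.radians(-26.5)
for s in(1,-1):
    t=s*4.9*np.array([np.cos(ax),np.sin(ax)])
    x0=np.array([.49,-.049,.010,18.5,*t]); sx=[x0]+[x0+d for d in np.diag([.004,.004,.003,5,1,1])]
    b=minimize(c3,x0,method='Nelder-Mead',options=dict(initial_simplex=sx,maxiter=500)); print('trivet',s,b.x.round(4),b.fun,dark.sum())
    m=trivet_mask(*b.x[:3],*np.radians(b.x[3:]),*box)
    o=p.copy().astype(float); o[...,1]=np.maximum(o[...,1],m*255); cv2.imwrite(f'pics/ov{s}.png',cv2.resize(np.hstack([o.astype(np.uint8),p]),None,fx=4.6,fy=4.6,interpolation=0))
E
```

```text
[ WARN:0@0.752] global loadsave.cpp:1063 imwrite_ Unsupported depth image for selected encoder is fallbacked to CV_8U.
Traceback (most recent call last):
  File "fit.py", line 7, in polymask
    q=np.array([proj(n,p) for p in P]); q=((q-[x0,y0]+.5)*S-.5)
                ~~~~^^^^^
  File "h.py", line 16, in proj
    c,f=K(name); q=R.from_quat(c['orientation']).as_matrix().T@(np.array(p)-c['origin'])
        ~^^^^^^
  File "h.py", line 5, in K
    c=bot.calibration(name); f=210/np.tan(np.radians(c['fovy'])/2); return c,f
ValueError: time passes only in moves, steps and waits
```

```bash
python3 - <<'E'
import re
s=open('h.py').read()
s=s.replace("def K(name):\n    c=bot.calibration(name); f=210/np.tan(np.radians(c['fovy'])/2); return c,f","import functools\n@functools.lru_cache(None)\ndef K(name):\n    c=bot.calibration(name); f=210/np.tan(np.radians(c['fovy'])/2); return c,f")
open('h.py','w').write(s)
E
cat > fa.py <<'E'
from fit import *
import sys
box=(205,180,85,65); tag=sys.argv[1]; g0=[float(v) for v in sys.argv[2:4]]; tilts=[1,-1] if len(sys.argv)>4 else [0]
p,hsv,blue,dark=masks(tag)
cv2.imwrite('pics/m1.png',cv2.resize((np.hstack([blue,dark])*255).astype(np.uint8),None,fx=4,fy=4,interpolation=0))
dk=cv2.dilate(dark,np.ones((3,3)))
def cost(q):
    m=polymask(ribs(q[0],q[1],np.radians(q[2])),*box); 
    return np.sum((m-blue)**2*(1-dk))
if tilts[0]:
    for r in (minimize(cost,[.487,-.05,a],method='Nelder-Mead',options=dict(initial_simplex=[[.487,-.05,a],[.492,-.05,a],[.487,-.045,a],[.487,-.05,a+6]])) for a in(-30,-22,-14)): print('ribs',r.x.round(4),r.fun)
    tab=(hsv[...,1]>110)&(hsv[...,0]<20); obj=(~tab).astype(np.uint8)
    cv2.imwrite('pics/m2.png',cv2.resize(obj*255,None,fx=6,fy=6,interpolation=0))
    def c2(q): 
        m=polymask(disc(*q),*box); return np.sum((m-obj)**2)
    b=minimize(c2,[.487,-.05],method='Nelder-Mead',options=dict(initial_simplex=[[.487,-.05],[.492,-.05],[.487,-.045]])); print('disc',b.x.round(4),b.fun)
def c3(q):
    m=trivet_mask(q[0],q[1],q[2],np.radians(q[3]),np.radians(q[4]),np.radians(q[5]),*box); return np.sum((m-dark)**2)
ax=np.radians(-26.5)
for s in tilts:
    t=s*4.9*np.array([np.cos(ax),np.sin(ax)])
    x0=np.array([.49,-.049,.010 if s else .006,g0[0],*t]); sx=[x0]+[x0+d for d in np.diag([.004,.004,.003,5,1,1])]
    b=minimize(c3,x0,method='Nelder-Mead',options=dict(initial_simplex=sx,maxiter=500)); print('trivet',s,b.x.round(4),b.fun,dark.sum())
    m=trivet_mask(*b.x[:3],*np.radians(b.x[3:]),*box)
    o=p.copy().astype(float); o[...,1]=np.maximum(o[...,1],m*255); cv2.imwrite(f'pics/ov_{tag}{s}.png',cv2.resize(np.hstack([o.astype(np.uint8),p]),None,fx=4.6,fy=4.6,interpolation=0))
E
python3 fa.py a 18.5 0 t
```

```text
ribs [  0.4831  -0.049  -19.7125] 10.448227604767396
ribs [  0.4831  -0.0488 -19.4836] 10.888796616685891
ribs [  0.4832  -0.0494 -20.1919] 10.826512879661669
disc [ 0.4897 -0.0509] 47.24104575163399
trivet 1 [ 4.90500e-01 -4.78000e-02  6.70000e-03  1.70482e+01 -3.58790e+00
  3.70450e+00] 112.22823529411764 378.0
trivet -1 [ 4.89400e-01 -4.82000e-02  9.50000e-03  1.72763e+01 -3.88600e+00
  2.33130e+00] 109.0168396770473 378.0
```

View pics/m1.png

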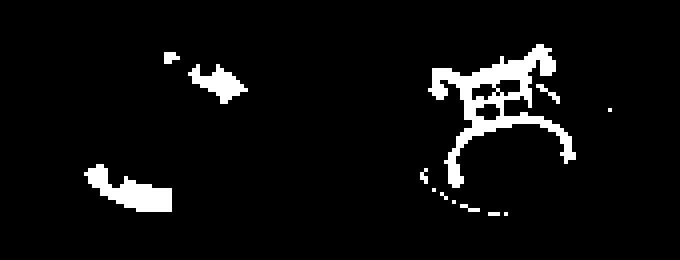

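View pics/m2.png

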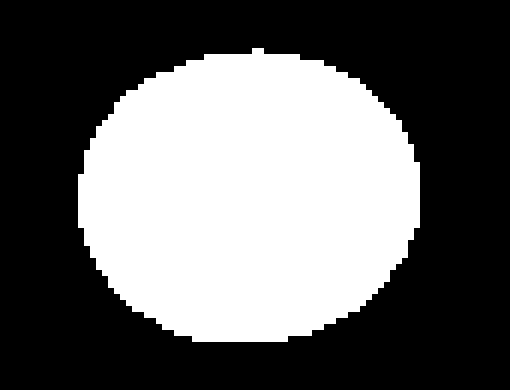

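View pics/ov_a1.png

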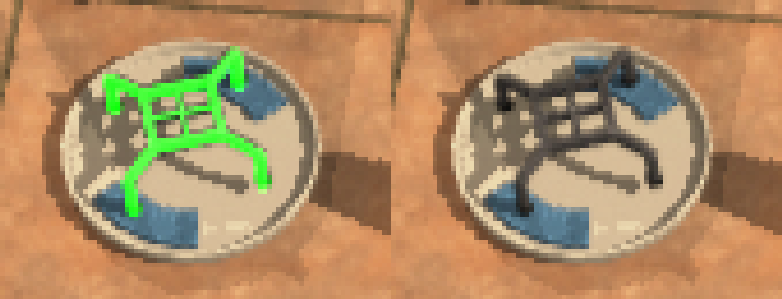

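Run:
```python
from fit import *
px=lambda x,y:((x+.5)/9-.5+205,(y+.5)/9-.5+180)
pts=dict(ur_r_o=(562,195),ur_r_i=(503,233),ur_l_o=(360,112),ur_l_i=(360,140),ll_l_o=(185,393),ll_l_i=(232,360),ll_r_i=(386,410),ll_r_o=(386,484))
W={k:world('top',*px(*v),z=.012)[:2] for k,v in pts.items()}
for c in ([.4897,-.0509],[.4865,-.05],[.4831,-.049]):
    for k,w in W.items():
        d=w-c; print(k,np.round(w,4),np.hypot(*d).round(4),np.degrees(np.arctan2(d[1],d[0])).round(1))
p,W,d=cloud('a'); m=(W[...,2]>.013)&(W[...,2]<.02)&(np.hypot(W[...,0]-.487,W[...,1]+.05)<.115)&(np.hypot(W[...,0]-.487,W[...,1]+.05)>.087)
print(m.sum(),circ(W[m]))
box=(205,180,85,65); p,hsv,_,dark=masks('a')
blue=((hsv[...,0]>92)&(hsv[...,0]<125)&(hsv[...,1]>60)).astype(float)
dk=cv2.dilate(dark,np.ones((3,3)))
for c in ([.4897,-.0509],[.4865,-.05],[.4831,-.049]):
    print(c,[(a,round(np.sum((polymask(ribs(*c,np.radians(a)),*box)-blue)**2*(1-dk)),1)) for a in range(-32,-12,2)])
for c in ([.4897,-.0509],[.4865,-.05],):
    m=polymask(ribs(*c,np.radians(-22)),*box); o=p.copy(); 
    e=cv2.Canny((cv2.resize(m,None,fx=8,fy=8)*255).astype(np.uint8),50,150)
    o=cv2.resize(o,None,fx=8,fy=8,interpolation=cv2.INTER_CUBIC); o[e>0]=(0,255,0)
    m=polymask(disc(*c),*box); e=cv2.Canny((cv2.resize(m,None,fx=8,fy=8)*255).astype(np.uint8),50,150); o[e>0]=(0,0,255)
    cv2.imwrite(f'pics/rb{c[0]}.png',o)
```

```text
ur_r_o [ 0.5385 -0.1204] 0.0849 -54.9
ur_r_i [ 0.5182 -0.099 ] 0.0559 -59.4
ur_l_o [ 0.5707 -0.0355] 0.0824 10.7
ur_l_i [ 0.5571 -0.0373] 0.0687 11.4
ll_l_o [0.4324 0.0151] 0.0874 131.0
ll_l_i [ 0.4491 -0.0009] 0.0644 129.1
ll_r_i [ 0.4324 -0.0631] 0.0586 -168.0
ll_r_o [ 0.3995 -0.0671] 0.0916 -169.8
ur_r_o [ 0.5385 -0.1204] 0.0875 -53.5
ur_r_i [ 0.5182 -0.099 ] 0.0584 -57.1
ur_l_o [ 0.5707 -0.0355] 0.0854 9.7
ur_l_i [ 0.5571 -0.0373] 0.0717 10.2
ll_l_o [0.4324 0.0151] 0.0846 129.7
ll_l_i [ 0.4491 -0.0009] 0.0617 127.3
ll_r_i [ 0.4324 -0.0631] 0.0557 -166.4
ll_r_o [ 0.3995 -0.0671] 0.0886 -168.9
ur_r_o [ 0.5385 -0.1204] 0.0904 -52.2
ur_r_i [ 0.5182 -0.099 ] 0.0611 -55.0
ur_l_o [ 0.5707 -0.0355] 0.0886 8.7
ur_l_i [ 0.5571 -0.0373] 0.0749 9.0
ll_l_o [0.4324 0.0151] 0.0817 128.3
ll_l_i [ 0.4491 -0.0009] 0.0589 125.3
ll_r_i [ 0.4324 -0.0631] 0.0527 -164.5
ll_r_o [ 0.3995 -0.0671] 0.0855 -167.8
182 (np.float64(0.485881825717014), np.float64(-0.05102578195079835), np.float64(0.0962585110257862))
[0.4897, -0.0509] [(-32, np.float64(96.1)), (-30, np.float64(83.2)), (-28, np.float64(69.2)), (-26, np.float64(55.1)), (-24, np.float64(43.6)), (-22, np.float64(34.5)), (-20, np.float64(38.7)), (-18, np.float64(48.6)), (-16, np.float64(61.6)), (-14, np.float64(74.6))]
[0.4865, -0.05] [(-32, np.float64(82.1)), (-30, np.float64(68.4)), (-28, np.float64(53.5)), (-26, np.float64(39.6)), (-24, np.float64(27.9)), (-22, np.float64(14.7)), (-20, np.float64(13.9)), (-18, np.float64(23.2)), (-16, np.float64(38.0)), (-14, np.float64(50.4))]
[0.4831, -0.049] [(-32, np.float64(86.4)), (-30, np.float64(71.6)), (-28, np.float64(56.9)), (-26, np.float64(42.9)), (-24, np.float64(29.9)), (-22, np.float64(20.5)), (-20, np.float64(14.0)), (-18, np.float64(18.0)), (-16, np.float64(30.0)), (-14, np.float64(43.9))]
```

View pics/rb0.4897.png

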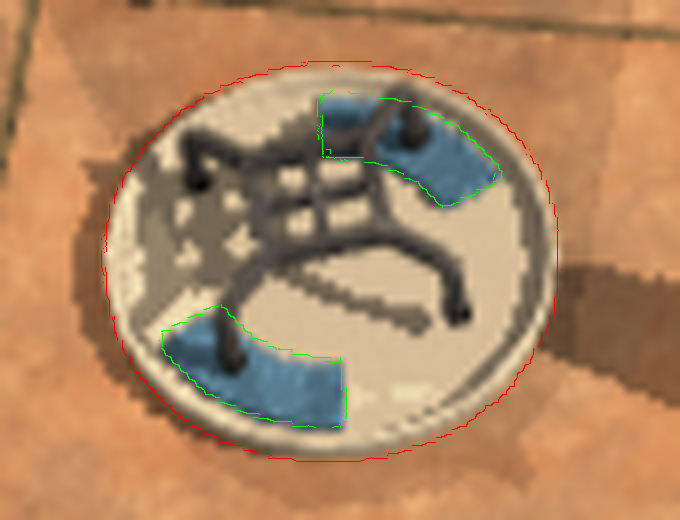

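View pics/rb0.4865.png

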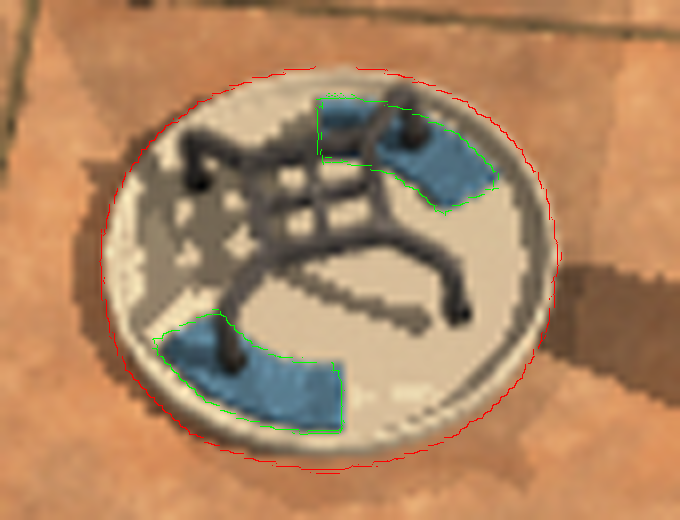

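Run:
```python
from fit import *
p,W,d=cloud('a')
m=(W[...,2]>.05)&(W[...,2]<.08)&(np.hypot(W[...,0]-.487,W[...,1]+.05)<.1)
P=W[m]; print(len(P),P.mean(0),P.min(0),P.max(0))
A=np.c_[P[:,:2]-[.49,-.047],np.ones(len(P))]; print('plane',np.linalg.lstsq(A,P[:,2],rcond=None)[0])
# inverse-triangulate grate crop corners of outer square by fit model (trivet -1 and 1)
for q in ([.4905,-.0478,.0067,17.05,-3.59,3.7],[.4894,-.0482,.0095,17.28,-3.89,2.33]):
    Rm=R.from_rotvec(np.radians([q[4],q[5],0])).as_matrix(); print(np.array(q[:3])+Rm@[0,0,.048])
# green jug rim: circle fit for top ring, both cams
for n in('top','scene'):
    p,W,d=cloud('a',n)
    m=(np.hypot(W[...,0]-.5,W[...,1]+.45)<.09)&(W[...,2]>.02)&(W[...,2]<.12)
    P=W[m]; print(n,len(P),'zmax',np.percentile(P[:,2],[50,90,99]))
    hi=P[(P[:,2]>.072)]; body=hi[hi[:,1]>-.475]; print('rim',circ(body),len(body))
    lo=P[(P[:,2]<.07)&(P[:,1]>-.47)]; print('body',circ(lo),len(lo))
    h=P[P[:,1]<-.482]; print('handle',h.mean(0),h.min(0),h.max(0),len(h))
    # toaster/other near
```

```text
303 [ 0.48537104 -0.04886124  0.05923406] [ 0.42501869 -0.11221065  0.05004304] [0.55580528 0.01418812 0.07241874]
plane [-0.03328874 -0.04352546  0.05899896]
[ 0.49359552 -0.04479651  0.05450582]
[ 0.49134994 -0.04494452  0.05734976]
top 458 zmax [0.05594221 0.08420976 0.09046935]
rim (np.float64(0.49799227448264277), np.float64(-0.44348776928657846), np.float64(0.02595850359411537)) 116
body (np.float64(0.49859345359907004), np.float64(-0.44412616091236223), np.float64(0.029607684942406346)) 243
handle [ 0.49687338 -0.49706924  0.05440779] [ 0.48865462 -0.51125946  0.02213141] [ 0.50864337 -0.48203176  0.08715718] 64
scene 309 zmax [0.0572321  0.08341826 0.0886043 ]
rim (np.float64(0.49630163159912), np.float64(-0.4414607618003993), np.float64(0.026209604627658548)) 76
body (np.float64(0.49694815880108495), np.float64(-0.44167443920774346), np.float64(0.02974483693999655)) 184
handle [ 0.49511927 -0.49717601  0.05030668] [ 0.48718371 -0.51062094  0.02070472] [ 0.50837933 -0.48301067  0.08806131] 33
```

Run:
```python
import cv2
p=cv2.imread('pics/top_a.png')
cv2.imwrite('pics/c3.png',cv2.resize(p[195:235,340:385],None,fx=13,fy=13,interpolation=cv2.INTER_CUBIC))
p=cv2.imread('pics/scene_a.png')
cv2.imwrite('pics/c4.png',cv2.resize(p[165:210,320:370],None,fx=12,fy=12,interpolation=cv2.INTER_CUBIC))
```

```text
(no output)
```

View pics/c3.png

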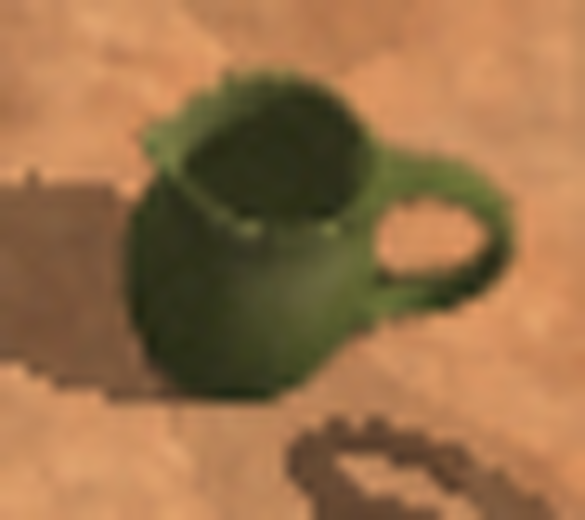

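View pics/c4.png

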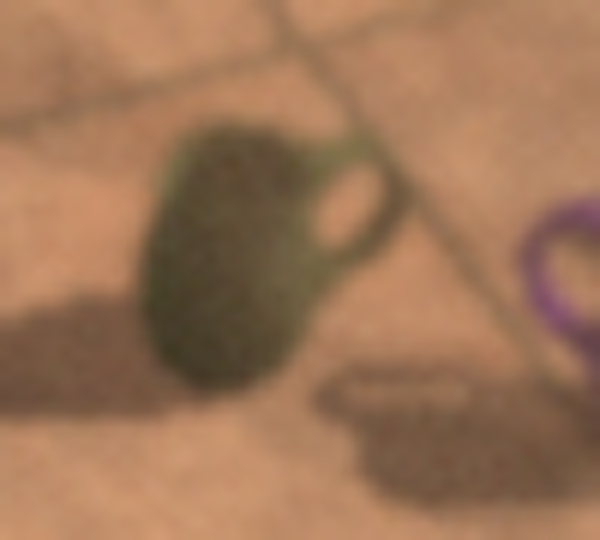

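```bash
cat >> h.py <<'E'
def pose():
    o=bot.get_obs(); Rm=R.from_quat(o['tool_rot']); return o,np.array(o['eef_pos']),Rm
def to(x,y,z,yaw):
    o,p,Rm=pose(); X=np.radians(yaw)
    tgt=R.from_matrix(np.array([[np.cos(X),np.sin(X),0],[np.sin(X),-np.cos(X),0],[0,0,-1]]).T.T)
    M=tgt.as_matrix(); 
    lin=Rm.inv().apply(np.array([x,y,z])-p); rot=np.degrees((Rm.inv()*tgt).as_rotvec())
    print('t',round(o['clock'],2),'at',p.round(4),'yaw',np.degrees(np.arctan2(*Rm.as_matrix()[1::-1,0])).round(2),'tilt',Rm.as_matrix()[:2,2].round(4),'w',round(o['grip_width'],4),'F',np.round(o['ft_force'],1))
    print('lin',lin.round(4).tolist(),'rot',rot.round(2).tolist(),'dist',np.linalg.norm(lin).round(3))
E
python3 - <<'E'
from h import *
to(.4925,-.045,.16,17.2)
E
```

```text
t 0.1 at [0.1608 0.4729 0.2475] yaw 71.22 tilt [-0.0006 -0.0018] w 0.0854 F [ 0.1 -0.5 -0.2]
lin [-0.3833, 0.4808, 0.0882] rot [0.05, 0.1, 54.02] dist 0.621
```

jog_arm(
  jaw=[0,0,0,0,0,0,0,0],
  linear=[
    [-0.02,0.025,0],
    [-0.043,0.054,0],
    [-0.067,0.084,0.005],
    [-0.091,0.114,0.01],
    [-0.115,0.144,0.015],
    [-0.139,0.174,0.02],
    [-0.163,0.204,0.025],
    [-0.187,0.234,0.03],
  ],
  delta_rot=[
    [0,0,3],
    [0,0,7],
    [0,0,11],
    [0,0,14],
    [0,0,18],
    [0,0,21],
    [0,0,24],
    [0,0,27],
  ],
)

```text
clock: 0.77
eef_pos: [0.3226, 0.2192, 0.2179]
tool_rot: [0.927, 0.375, -0.0, 0.0]
ft_force: [0.5, 1.0, -0.1]
grip_width: 0.0852
```

Run:
```python
from h import *
to(.4925,-.045,.13,17.2)
```

```text
t 0.77 at [0.3226 0.2192 0.2179] yaw 44.1 tilt [-0.0002 -0.0002] w 0.0852 F [ 0.5  1.  -0.1]
lin [-0.0618, 0.308, 0.0879] rot [0.0, 0.01, 26.9] dist 0.326
```

jog_arm(
  jaw=[0,0,0,0,0,0,0,0],
  linear=[
    [-0.007,0.036,0.008],
    [-0.015,0.074,0.018],
    [-0.023,0.112,0.028],
    [-0.03,0.15,0.038],
    [-0.038,0.188,0.048],
    [-0.046,0.226,0.06],
    [-0.054,0.264,0.07],
    [-0.059,0.29,0.076],
  ],
  delta_rot=[
    [0,0,4],
    [0,0,8],
    [0,0,12],
    [0,0,16],
    [0,0,20],
    [0,0,23],
    [0,0,26],
    [0,0,27],
  ],
)

```text
clock: 1.43
eef_pos: [0.4828, -0.031, 0.1408]
tool_rot: [0.989, 0.147, -0.001, 0.0]
ft_force: [0.1, 0.4, -0.4]
grip_width: 0.085
```

Run:
```python
from h import *
to(.4925,-.045,.09,17.2)
```

```text
t 1.43 at [ 0.4828 -0.031   0.1408] yaw 16.96 tilt [-0.0013 -0.0006] w 0.085 F [ 0.1  0.4 -0.4]
lin [0.0052, 0.0162, 0.0508] rot [0.01, 0.08, -0.24] dist 0.054
```

jog_arm(
  jaw=[0,0,0,0,0,0,0,0],
  linear=[
    [0.002,0.006,0.01],
    [0.004,0.012,0.025],
    [0.005,0.016,0.04],
    [0.005,0.016,0.05],
    [0.005,0.016,0.062],
    [0.005,0.016,0.074],
    [0.005,0.016,0.085],
    [0.005,0.016,0.092],
  ],
  delta_rot=[
    [0,0,0],
    [0,0,0],
    [0,0,0],
    [0,0,0],
    [0,0,0],
    [0,0,0],
    [0,0,0],
    [0,0,0],
  ],
)

```text
clock: 2.1
eef_pos: [0.4904, -0.0409, 0.049]
tool_rot: [0.989, 0.15, -0.001, -0.0]
ft_force: [-0.8, 0.1, -0.9]
grip_width: 0.0855
```

Run:
```python
from h import *
to(.4925,-.045,.047,17.2); shoot('b')
p=cv2.imread('pics/top_b.png')
cv2.imwrite('pics/b1.png',cv2.resize(p[150:250,195:300],None,fx=6,fy=6,interpolation=cv2.INTER_CUBIC))
```

```text
t 2.1 at [ 0.4904 -0.0409  0.049 ] yaw 17.29 tilt [-0.0025  0.0005] w 0.0855 F [-0.8  0.1 -0.9]
lin [0.0008, 0.0046, 0.0019] rot [-0.07, 0.13, 0.09] dist 0.005
```

View pics/b1.png

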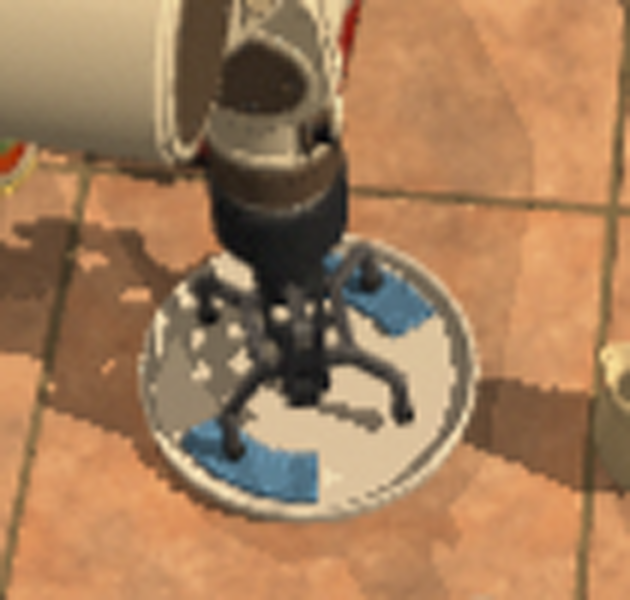

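The near finger (~(305,385) in the crop) stands just outside the front side of the grate, close to its middle. I'll nudge it and close.

jog_arm(
  jaw=[0,0,0.2,0.5,1,1,1,1],
  linear=[
    [0.001,0.003,0.001],
    [0.001,0.004,0.001],
    [0.001,0.004,0.001],
    [0.001,0.004,0.001],
    [0.001,0.004,0.001],
    [0.001,0.004,0.001],
    [0.001,0.004,0.001],
    [0.001,0.004,0.001],
  ],
  delta_rot=[
    [0,0,0],
    [0,0,0],
    [0,0,0],
    [0,0,0],
    [0,0,0],
    [0,0,0],
    [0,0,0],
    [0,0,0],
  ],
)

```text
clock: 2.87
eef_pos: [0.4946, -0.0456, 0.0502]
tool_rot: [0.989, 0.15, 0.001, 0.0]
ft_force: [-1.0, -0.3, 6.4]
grip_width: 0.0587
```

Run:
```python
from h import *
to(.4925,-.045,.047,17.2)
```

```text
t 2.87 at [ 0.4946 -0.0456  0.0502] yaw 17.2 tilt [ 0.0018 -0.0005] w 0.0587 F [-1.  -0.3  6.4]
lin [-0.0019, -0.0012, 0.0032] rot [0.06, -0.09, 0.0] dist 0.004
```

```bash
cat > crop.py <<'E'
from h import *
import sys
tag=sys.argv[1]; u0,v0,u1,v1=map(int,sys.argv[2:6]); n=sys.argv[6] if len(sys.argv)>6 else 'top'
p,d=bot.camera(n); cv2.imwrite(f'pics/{n}_{tag}.png',p[:,:,::-1]); np.save(f'{n}_{tag}.npy',d)
s=min(780/(u1-u0),590/(v1-v0))
cv2.imwrite(f'pics/crop_{tag}.png',cv2.resize(p[v0:v1,u0:u1,::-1],None,fx=s,fy=s,interpolation=cv2.INTER_CUBIC)); print('scale',s)
E
python3 crop.py c 205 180 290 245
```

```text
scale 9.076923076923077
```

View pics/crop_c.png

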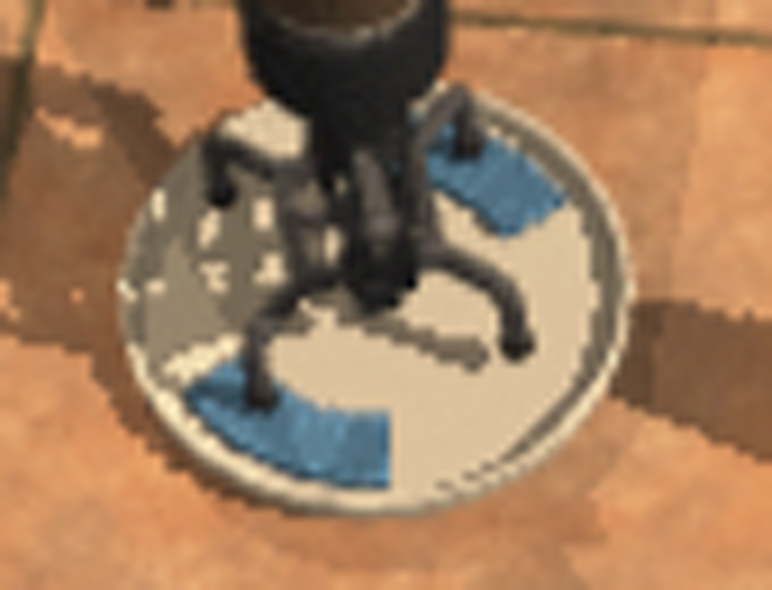

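jog_arm(
  jaw=[1,1,1,1,1,1,1,1],
  linear=[
    [0,0,-0.002],
    [-0.001,0,-0.003],
    [-0.003,0.001,-0.003],
    [-0.004,0.002,-0.003],
    [-0.006,0.003,-0.003],
    [-0.007,0.003,-0.003],
    [-0.007,0.003,-0.003],
    [-0.007,0.003,-0.003],
  ],
  delta_rot=[
    [0,0,0],
    [0,0,4],
    [0,0,9],
    [0,0,14],
    [0,0,19],
    [0,0,24],
    [0,0,29],
    [0,0,33],
  ],
)

```text
clock: 3.58
eef_pos: [0.4867, -0.05, 0.051]
tool_rot: [0.99, -0.139, -0.002, -0.0]
ft_force: [0.1, 0.2, -4.7]
grip_width: 0.0585
```

```bash
python3 - <<'E'
from h import *
to(.488,-.0505,.0505,-21)
E
python3 crop.py d 205 180 290 245
```

```text
t 3.58 at [ 0.4867 -0.05    0.051 ] yaw -16.01 tilt [-0.0032  0.0008] w 0.0585 F [ 0.1  0.2 -4.7]
lin [0.0014, 0.0002, 0.0005] rot [0.02, 0.19, 4.99] dist 0.002
scale 9.076923076923077
```

View pics/crop_d.png

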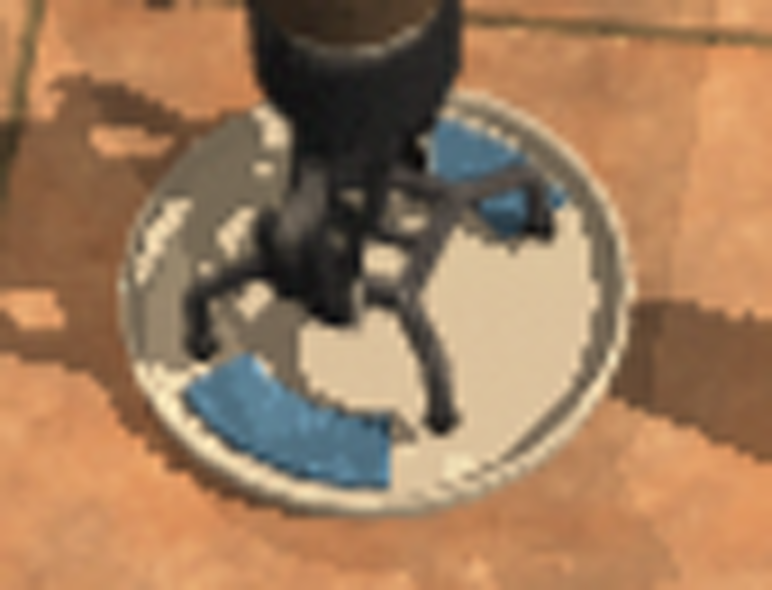

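jog_arm(
  jaw=[1,1,1,1,1,1,1,1],
  linear=[
    [0,0,0],
    [0,0,0],
    [0,0,0.001],
    [0,0,0.002],
    [0,0,0.003],
    [0,0,0.004],
    [0,0,0.005],
    [0,0,0.005],
  ],
  delta_rot=[
    [0,0,3],
    [0,0,5],
    [0,0,5],
    [0,0,5],
    [0,0,5],
    [0,0,5],
    [0,0,5],
    [0,0,5],
  ],
)

```text
clock: 4.3
eef_pos: [0.487, -0.0509, 0.0483]
tool_rot: [0.984, -0.18, -0.001, 0.001]
ft_force: [-7.6, -3.1, 9.7]
grip_width: 0.059
```

```bash
python3 - <<'E'
from h import *
to(.488,-.0505,.0505,-21)
E
python3 crop.py e 205 180 290 245
python3 - <<'E'
import cv2
E
```

```text
t 4.3 at [ 0.487  -0.0509  0.0483] yaw -20.76 tilt [-0.0015 -0.0012] w 0.059 F [-7.6 -3.1  9.7]
lin [0.0008, -0.0007, -0.0022] rot [0.09, 0.05, 0.24] dist 0.002
scale 9.076923076923077
```

View pics/crop_e.png

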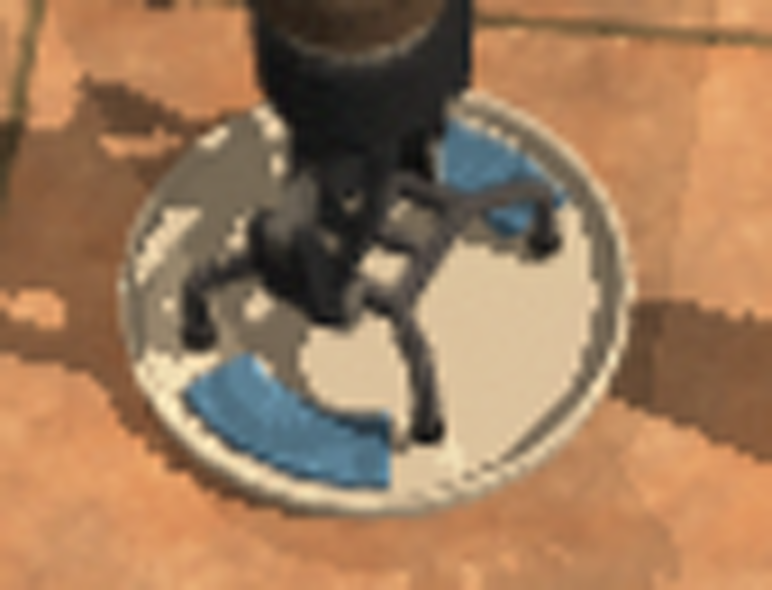

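Run:
```python
from fit import *
s=9.077
px=lambda x,y:((x+.5)/s-.5+205,(y+.5)/s-.5+180)
c=np.array([.4865,-.05])
for z in(.006,.009,.012):
  for k,q in dict(r=(545,247),b=(429,437),l=(198,341)).items():
    w=world('top',*px(*q),z=z)[:2]; d=w-c; print(z,k,w.round(4),np.hypot(*d).round(4),(np.degrees(np.arctan2(d[1],d[0]))+21.5).round(1))
box=(205,180,85,65); p=cv2.imread('pics/top_e.png')[180:245,205:290]
for nm,a,c in (('x',-21,(.487,-.0509)),):
    o=cv2.resize(p,None,fx=8,fy=8,interpolation=cv2.INTER_CUBIC)
    m=trivet_mask(*c,.006,np.radians(a),0,0,*box); e=cv2.Canny((cv2.resize(m,None,fx=8,fy=8)*255).astype(np.uint8),50,150); o[e>0]=(0,255,255)
    m=polymask(ribs(.4865,-.05,np.radians(-21.5)),*box); e=cv2.Canny((cv2.resize(m,None,fx=8,fy=8)*255).astype(np.uint8),50,150); o[e>0]=(0,255,0)
    cv2.imwrite('pics/e_ov.png',o)
```

```text
0.006 r [ 0.518  -0.1138] 0.0712 -42.3
0.006 b [ 0.427  -0.0788] 0.0661 -132.7
0.006 l [0.4614 0.0153] 0.07 132.5
0.009 r [ 0.516  -0.1141] 0.0705 -43.8
0.009 b [ 0.4252 -0.0791] 0.0678 -133.1
0.009 l [0.4596 0.0148] 0.0702 134.1
0.012 r [ 0.514  -0.1143] 0.0699 -45.3
0.012 b [ 0.4234 -0.0794] 0.0696 -133.5
0.012 l [0.4577 0.0143] 0.0705 135.6
```

View pics/e_ov.png

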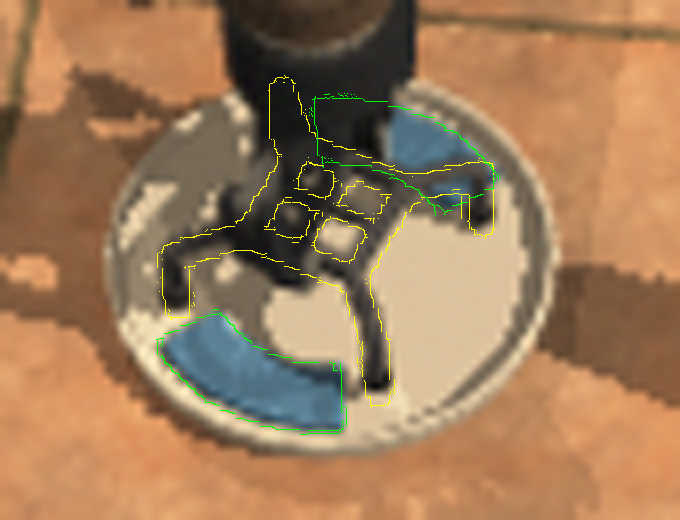

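```bash
python3 -c "
from h import *
print(proj('scene',[.4865,-.05,.01]))"; python3 crop.py f 170 140 290 240 scene
```

```text
[252.84713044 218.39902632]
scale 5.9
```

View pics/crop_f.png

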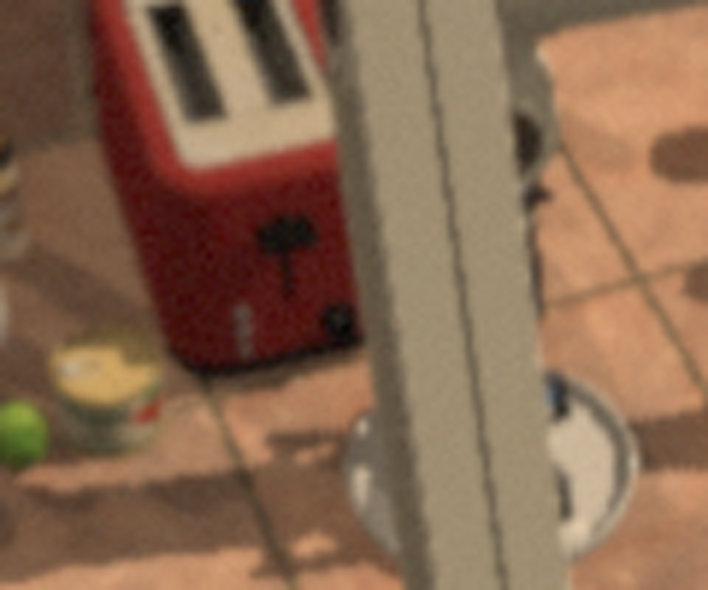

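jog_arm(
  jaw=[1,1,1,1,1,1,1,1],
  linear=[
    [0,0,0.0005],
    [0,0,0.001],
    [0,0,0.0015],
    [0,0,0.002],
    [0,0,0.0025],
    [0,0,0.003],
    [0,0,0.003],
    [0,0,0.003],
  ],
  delta_rot=[
    [0,0,0],
    [0,0,0],
    [0,0,0],
    [0,0,0],
    [0,0,0],
    [0,0,0],
    [0,0,0],
    [0,0,0],
  ],
)

```text
clock: 5.07
eef_pos: [0.4879, -0.0512, 0.0463]
tool_rot: [0.984, -0.18, 0.001, 0.001]
ft_force: [-7.8, -2.7, 12.8]
grip_width: 0.0588
```

```bash
python3 - <<'E'
from h import *
to(.488,-.0505,.0505,-21)
print(bot.get_obs()['ft_torque'])
E
python3 crop.py g 205 180 290 245
```

```text
t 5.07 at [ 0.4879 -0.0512  0.0463] yaw -20.79 tilt [ 0.0008 -0.002 ] w 0.0588 F [-7.8 -2.7 12.8]
lin [-0.0002, -0.0007, -0.0042] rot [0.09, -0.09, 0.21] dist 0.004
[-0.42531284  0.95478343 -0.07416695]
scale 9.076923076923077
```

View pics/crop_g.png

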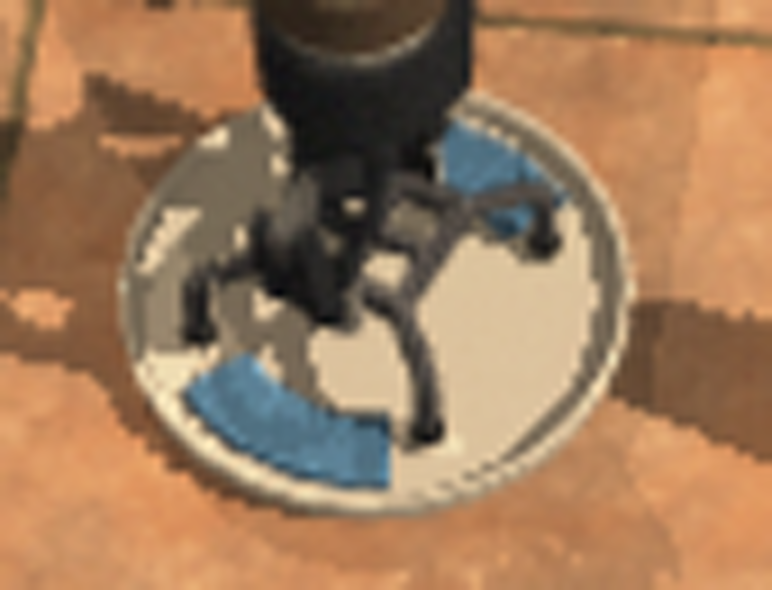

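jog_arm(
  jaw=[0.35,0.3,0.25,0.2,0.15,0.1,0,0],
  linear=[
    [0,0,0],
    [0,0,0],
    [0,0,0],
    [0,0,0],
    [0,0,0],
    [0,0,0],
    [0,0,0],
    [0,0,0],
  ],
  delta_rot=[
    [0,0,0],
    [0,0,0],
    [0,0,0],
    [0,0,0],
    [0,0,0],
    [0,0,0],
    [0,0,0],
    [0,0,0],
  ],
)

```text
clock: 5.78
eef_pos: [0.4883, -0.0501, 0.0442]
tool_rot: [0.984, -0.18, -0.0, -0.0]
ft_force: [-0.4, -0.5, -0.2]
grip_width: 0.0855
```

```bash
python3 - <<'E'
from h import *
to(.488,-.0505,.0505,-21)
E
python3 crop.py i 205 180 290 245
```

```text
t 5.78 at [ 0.4883 -0.0501  0.0442] yaw -20.77 tilt [-0.      0.0002] w 0.0855 F [-0.4 -0.5 -0.2]
lin [-0.0001, 0.0004, -0.0063] rot [-0.01, 0.01, 0.23] dist 0.006
scale 9.076923076923077
```

View pics/crop_i.png

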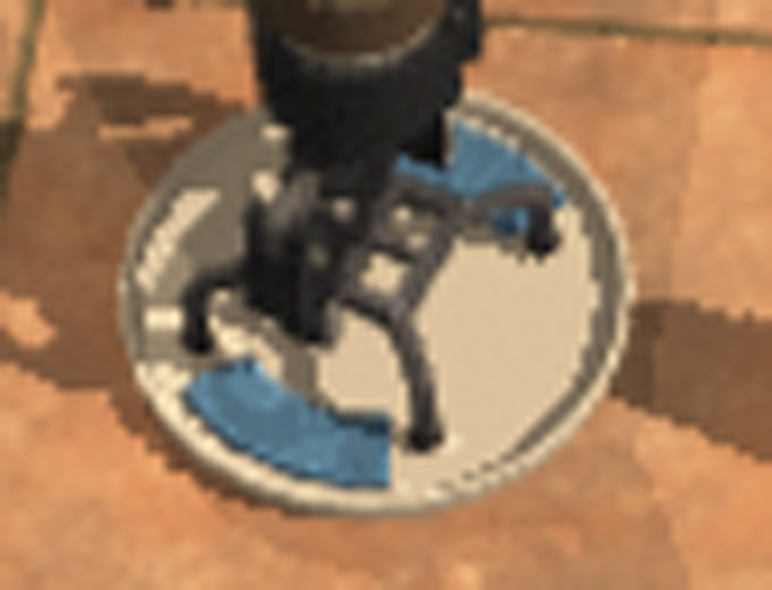

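jog_arm(
  jaw=[0,0,0,0,0,0,0,0],
  linear=[
    [0,0,-0.01],
    [0,0,-0.035],
    [0,0,-0.07],
    [0,0,-0.105],
    [0,0.02,-0.13],
    [0.0,0.05,-0.14],
    [0.0,0.085,-0.14],
    [0.0,0.115,-0.14],
  ],
  delta_rot=[
    [0,0,0],
    [0,0,0],
    [0,0,0],
    [0,0,0],
    [0,0,0],
    [0,0,0],
    [0,0,0],
    [0,0,0],
  ],
)

```text
clock: 6.5
eef_pos: [0.4476, -0.1592, 0.1866]
tool_rot: [0.984, -0.18, 0.002, 0.001]
ft_force: [0.3, 0.0, -0.1]
grip_width: 0.0856
```

```bash
python3 crop.py j 205 180 290 245
python3 fa.py j -21 0 | tail -2
python3 - <<'E'
from h import *
to(.4975,-.4425,.18,-1.6)
E
```

```text
scale 9.076923076923077
trivet 0 [ 4.87700e-01 -4.85000e-02  5.40000e-03 -2.07787e+01  7.15300e-01
  7.48000e-02] 425.46597462514416 719.0
t 6.55 at [ 0.4454 -0.1633  0.1859] yaw -21.03 tilt [ 0.0007 -0.0049] w 0.0852 F [-1.  -3.4 -0.3]
lin [0.1488, 0.2419, 0.0073] rot [0.27, -0.09, -19.43] dist 0.284
```

View pics/crop_j.png

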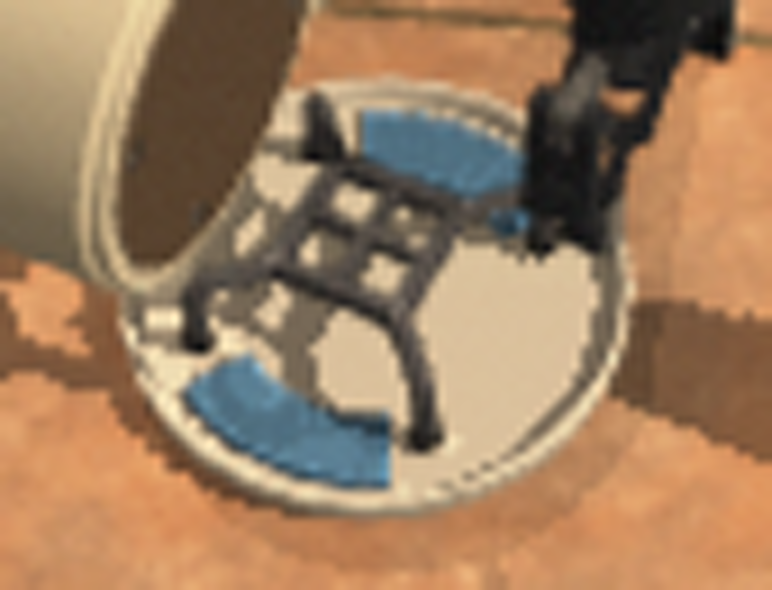

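jog_arm(
  jaw=[0,0,0,0,0,0,0,0],
  linear=[
    [0.017,0.028,0],
    [0.036,0.058,0],
    [0.055,0.09,0],
    [0.075,0.121,0],
    [0.095,0.153,0.001],
    [0.115,0.185,0.001],
    [0.133,0.216,0.001],
    [0.145,0.235,0.001],
  ],
  delta_rot=[
    [0,0,-3],
    [0,0,-6],
    [0,0,-9],
    [0,0,-12],
    [0,0,-15],
    [0,0,-17],
    [0,0,-19],
    [0,0,-19.4],
  ],
)

```text
clock: 7.22
eef_pos: [0.4994, -0.4323, 0.1835]
tool_rot: [1.0, -0.013, 0.0, 0.001]
ft_force: [0.4, 0.2, 0.8]
grip_width: 0.0849
```

```bash
python3 crop.py k 205 180 290 245
python3 fa.py k -21 0 | tail -2
python3 - <<'E'
from h import *
to(.4975,-.4425,.12,-1.6)
E
```

```text
scale 9.076923076923077
trivet 0 [ 4.88000e-01 -4.83000e-02  5.70000e-03 -2.06154e+01  6.10500e-01
 -3.78000e-02] 413.94740484429065 501.0
t 7.27 at [ 0.4996 -0.4353  0.1828] yaw -1.61 tilt [ 0.001  -0.0036] w 0.0854 F [ 1.5 -2.7  1.3]
lin [-0.002, 0.007, 0.0629] rot [0.21, -0.06, -0.01] dist 0.063
```

View pics/crop_k.png

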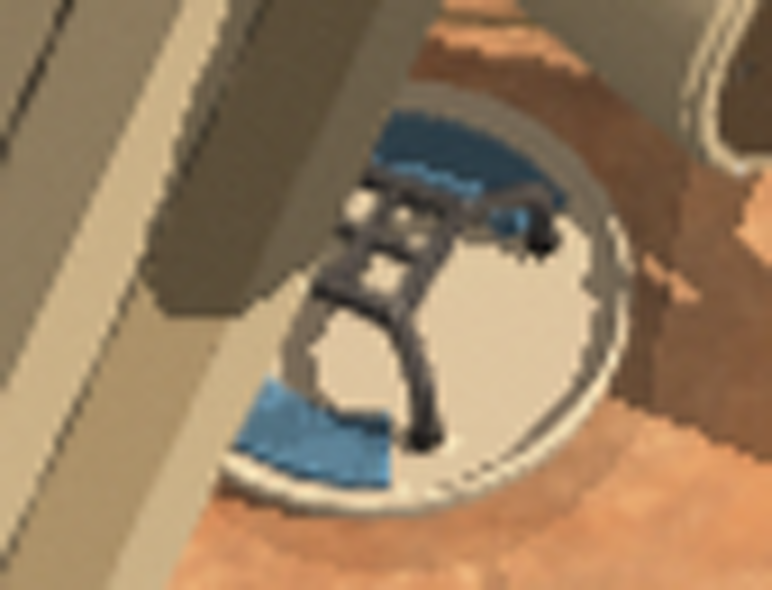

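View pics/ov_k0.png

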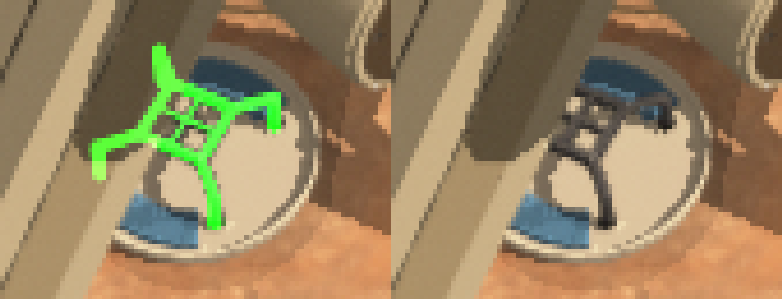

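Run:
```python
from h import *
p=cv2.imread('pics/top_k.png'); cv2.imwrite('pics/k2.png',cv2.resize(p[150:250,300:430],None,fx=6,fy=5.9,interpolation=cv2.INTER_CUBIC))
```

```text
(no output)
```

View pics/k2.png

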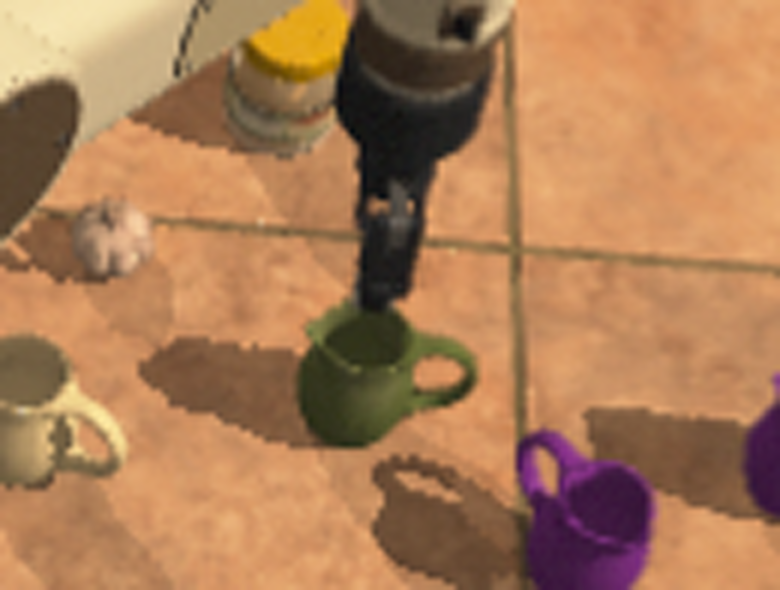

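jog_arm(
  jaw=[0,0,0,0,0,0,0,0],
  linear=[
    [-0.001,0.003,0.01],
    [-0.002,0.003,0.025],
    [-0.002,0.003,0.04],
    [-0.002,0.003,0.055],
    [-0.002,0.003,0.065],
    [-0.002,0.003,0.07],
    [-0.002,0.003,0.07],
    [-0.002,0.003,0.07],
  ],
  delta_rot=[
    [0,0,0],
    [0,0,0],
    [0,0,0],
    [0,0,0],
    [0,0,0],
    [0,0,0],
    [0,0,0],
    [0,0,0],
  ],
)

```text
clock: 7.93
eef_pos: [0.4976, -0.4315, 0.1137]
tool_rot: [1.0, -0.012, 0.0, 0.0]
ft_force: [0.1, 0.0, 0.0]
grip_width: 0.0853
```

```bash
python3 - <<'E'
from h import *
to(.4975,-.4425,.046,-1.6)
E
python3 crop.py l 335 165 395 235
```

```text
t 7.93 at [ 0.4976 -0.4315  0.1137] yaw -1.35 tilt [ 0.0001 -0.    ] w 0.0853 F [0.1 0.  0. ]
lin [0.0002, 0.011, 0.0677] rot [0.0, -0.0, 0.25] dist 0.069
scale 8.428571428571429
```

View pics/crop_l.png

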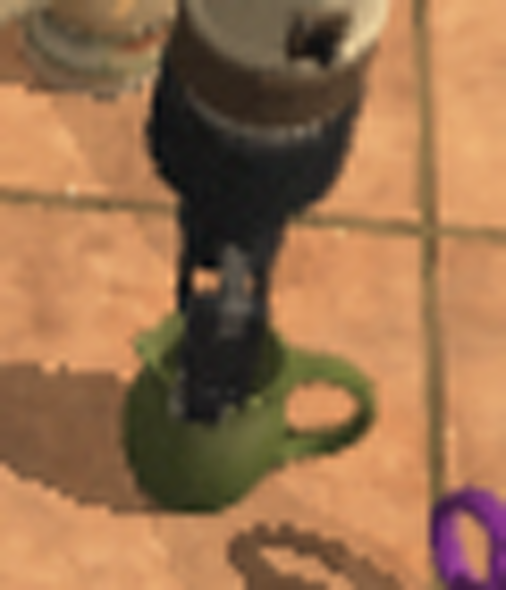

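jog_arm(
  jaw=[0,0,0,0,0,0,0,0],
  linear=[
    [0,0.008,0],
    [0,0.011,0.002],
    [0,0.011,0.012],
    [0,0.011,0.026],
    [0,0.011,0.04],
    [0,0.011,0.052],
    [0,0.011,0.062],
    [0,0.011,0.067],
  ],
  delta_rot=[
    [0,0,0],
    [0,0,0],
    [0,0,0],
    [0,0,0],
    [0,0,0],
    [0,0,0],
    [0,0,0],
    [0,0,0],
  ],
)

```text
clock: 8.65
eef_pos: [0.4963, -0.4422, 0.044]
tool_rot: [1.0, -0.012, -0.001, -0.001]
ft_force: [-1.2, 0.2, -0.4]
grip_width: 0.0854
```

```bash
python3 - <<'E'
from h import *
to(.4975,-.4425,.046,-1.6)
E
python3 crop.py m 335 165 395 235
```

```text
t 8.65 at [ 0.4963 -0.4422  0.044 ] yaw -1.39 tilt [-0.0022  0.002 ] w 0.0854 F [-1.2  0.2 -0.4]
lin [0.0012, 0.0003, -0.002] rot [-0.11, 0.13, 0.21] dist 0.002
scale 8.428571428571429
```

View pics/crop_m.png

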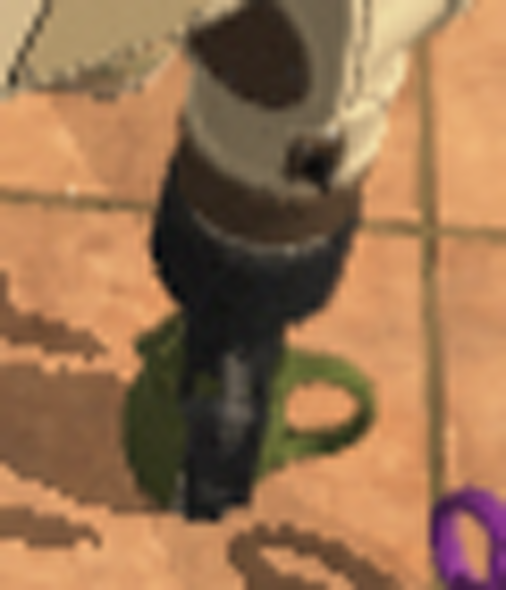

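Run:
```python
from h import *
for n in('top','scene'):
    p,W,d=cloud('a',n)
    m=(np.hypot(W[...,0]-.5,W[...,1]+.45)<.09)&(W[...,2]>.006)&(W[...,2]<.1)
    for lo in range(10,90,10):
        P=W[m&(W[...,2]>lo/1e3)&(W[...,2]<lo/1e3+.01)]
        P=P[P[:,1]>-.475]
        print(n,lo,len(P),np.round(P.min(0)[:2],4),np.round(P.max(0)[:2],4),np.round(circ(P),4))
```

```text
top 10 33 [ 0.4203 -0.4734] [ 0.5546 -0.3864] [ 0.4947 -0.4283  0.0386]
top 20 37 [ 0.4659 -0.4682] [ 0.5349 -0.412 ] [ 0.4988 -0.4437  0.031 ]
top 30 53 [ 0.4642 -0.4731] [ 0.5317 -0.4107] [ 0.4986 -0.444   0.0319]
top 40 56 [ 0.4661 -0.4721] [ 0.5292 -0.4125] [ 0.4983 -0.4434  0.0301]
top 50 58 [ 0.4659 -0.4735] [ 0.5289 -0.4149] [ 0.4982 -0.4452  0.0284]
top 60 46 [ 0.4709 -0.4725] [ 0.5255 -0.4142] [ 0.498  -0.4438  0.026 ]
top 70 57 [ 0.4696 -0.4729] [ 0.5298 -0.4154] [ 0.4983 -0.4441  0.0256]
top 80 66 [ 0.4725 -0.475 ] [ 0.5283 -0.4106] [ 0.4976 -0.4433  0.0262]
scene 10 24 [ 0.4396 -0.4669] [ 0.5073 -0.3697] [ 0.4768 -0.4157  0.0287]
scene 20 17 [ 0.4644 -0.4586] [ 0.5049 -0.4077] [ 0.4927 -0.4398  0.0271]
scene 30 31 [ 0.4596 -0.4699] [ 0.5241 -0.4073] [ 0.4976 -0.4422  0.0329]
scene 40 51 [ 0.459  -0.4722] [ 0.5304 -0.4086] [ 0.4967 -0.4427  0.0308]
scene 50 46 [ 0.4624 -0.4684] [ 0.5298 -0.4107] [ 0.4974 -0.4422  0.0285]
scene 60 41 [ 0.465  -0.4703] [ 0.5292 -0.4091] [ 0.4986 -0.4414  0.0279]
scene 70 41 [ 0.4675 -0.4727] [ 0.5271 -0.4141] [ 0.4968 -0.4438  0.0262]
scene 80 39 [ 0.4689 -0.4723] [ 0.523  -0.4109] [ 0.4955 -0.44    0.0262]
```

jog_arm(
  jaw=[0,0.15,0.3,0.5,1,1,1,1],
  linear=[
    [0.001,0.001,0.001],
    [0.001,0.001,0.002],
    [0.001,0.001,0.002],
    [0.001,0.001,0.002],
    [0.001,0.001,0.002],
    [0.001,0.001,0.002],
    [0.001,0.001,0.002],
    [0.001,0.001,0.002],
  ],
  delta_rot=[
    [0,0,0],
    [0,0,0],
    [0,0,0],
    [0,0,0],
    [0,0,0],
    [0,0,0],
    [0,0,0],
    [0,0,0],
  ],
)

```text
clock: 9.37
eef_pos: [0.4992, -0.4446, 0.046]
tool_rot: [1.0, -0.012, 0.001, 0.001]
ft_force: [0.6, 0.3, 5.1]
grip_width: 0.0621
```

Run:
```python
from h import *
to(.4975,-.4425,.046,-1.6)
```

```text
t 9.37 at [ 0.4992 -0.4446  0.046 ] yaw -1.37 tilt [ 0.0026 -0.002 ] w 0.0621 F [0.6 0.3 5.1]
lin [-0.0017, -0.0021, -0.0001] rot [0.11, -0.15, 0.23] dist 0.003
```

jog_arm(
  jaw=[1,1,1,1,1,1,1,1],
  linear=[
    [0,0,-0.003],
    [0,0,-0.01],
    [0,0,-0.025],
    [0,0,-0.045],
    [0,0,-0.07],
    [0,0,-0.095],
    [0,0,-0.115],
    [0,0,-0.125],
  ],
  delta_rot=[
    [0,0,0],
    [0,0,0],
    [0,0,0],
    [0,0,0],
    [0,0,0],
    [0,0,0],
    [0,0,0],
    [0,0,0],
  ],
)

```text
clock: 10.03
eef_pos: [0.4988, -0.4445, 0.1725]
tool_rot: [1.0, -0.012, 0.001, 0.001]
ft_force: [-0.1, -1.0, -1.5]
grip_width: 0.0631
```

```bash
python3 - <<'E'
from h import *
to(.4894,-.0501,.17,-1.4)
E
python3 crop.py n 300 130 420 240
```

```text
t 10.03 at [ 0.4988 -0.4445  0.1725] yaw -1.39 tilt [ 0.0027 -0.0024] w 0.0631 F [-0.1 -1.  -1.5]
lin [-0.0189, -0.3941, 0.0015] rot [0.14, -0.16, 0.01] dist 0.395
scale 5.363636363636363
```

View pics/crop_n.png

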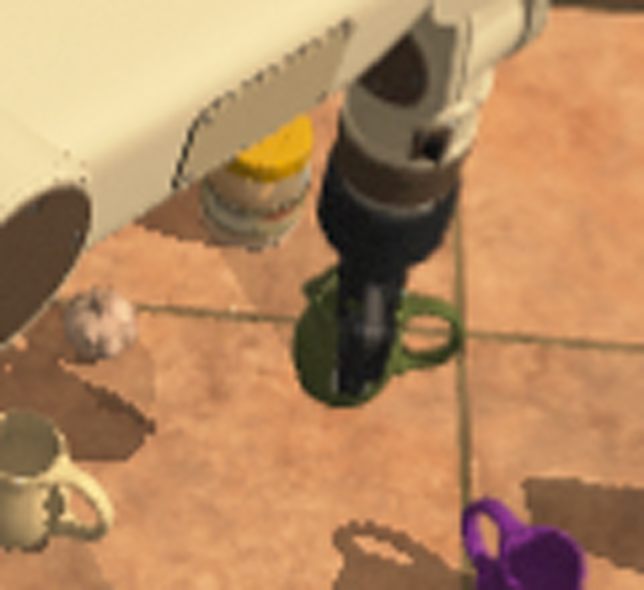

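jog_arm(
  jaw=[1,1,1,1,1,1,1,1],
  linear=[
    [0,-0.008,0],
    [-0.001,-0.022,0],
    [-0.002,-0.042,0],
    [-0.004,-0.067,0],
    [-0.005,-0.095,0],
    [-0.006,-0.123,0],
    [-0.007,-0.151,0],
    [-0.009,-0.179,0],
  ],
  delta_rot=[
    [0,0,0],
    [0,0,0],
    [0,0,0],
    [0,0,0],
    [0,0,0],
    [0,0,0],
    [0,0,0],
    [0,0,0],
  ],
)

```text
clock: 10.75
eef_pos: [0.4917, -0.2621, 0.1667]
tool_rot: [1.0, -0.012, -0.002, -0.001]
ft_force: [0.9, 0.2, -1.2]
grip_width: 0.0622
```

jog_arm(
  jaw=[1,1,1,1,1,1,1,1],
  linear=[
    [-0.001,-0.028,0],
    [-0.002,-0.056,0],
    [-0.004,-0.084,0],
    [-0.005,-0.112,0],
    [-0.006,-0.14,0],
    [-0.007,-0.165,0],
    [-0.008,-0.185,0],
    [-0.009,-0.2,0],
  ],
  delta_rot=[
    [0,0,0],
    [0,0,0],
    [0,0,0],
    [0,0,0],
    [0,0,0],
    [0,0,0],
    [0,0,0],
    [0,0,0],
  ],
)

```text
clock: 11.42
eef_pos: [0.487, -0.062, 0.167]
tool_rot: [1.0, -0.011, -0.002, -0.001]
ft_force: [0.6, -0.1, -2.8]
grip_width: 0.0623
```

Run:
```python
from h import *
to(.4894,-.0501,.17,-1.4)
```

```text
t 11.42 at [ 0.487 -0.062  0.167] yaw -1.27 tilt [-0.0047  0.0013] w 0.0623 F [ 0.6 -0.1 -2.8]
lin [0.0021, -0.012, -0.003] rot [-0.07, 0.27, 0.13] dist 0.012
```

jog_arm(
  jaw=[1,1,1,1,1,1,1,1],
  linear=[
    [0.001,-0.005,0],
    [0.002,-0.01,0.003],
    [0.002,-0.012,0.008],
    [0.002,-0.012,0.015],
    [0.002,-0.012,0.022],
    [0.002,-0.012,0.029],
    [0.002,-0.012,0.033],
    [0.002,-0.012,0.035],
  ],
  delta_rot=[
    [0,0,0],
    [0,0.1,0],
    [0,0.2,0],
    [0,0.2,0],
    [0,0.2,0],
    [0,0.2,0],
    [0,0.2,0],
    [0,0.2,0],
  ],
)

```text
clock: 12.08
eef_pos: [0.4909, -0.0531, 0.1331]
tool_rot: [1.0, -0.013, 0.001, -0.0]
ft_force: [-1.9, 0.7, -1.6]
grip_width: 0.0627
```

```bash
python3 - <<'E'
from h import *
to(.4894,-.0501,.102,-1.4)
E
python3 crop.py o 200 140 300 240;python3 crop.py p 200 140 320 240 scene
```

```text
t 12.08 at [ 0.4909 -0.0531  0.1331] yaw -1.44 tilt [0.0015 0.0001] w 0.0627 F [-1.9  0.7 -1.6]
lin [-0.0016, -0.003, 0.0311] rot [-0.01, -0.09, -0.04] dist 0.031
scale 5.9
scale 5.9
```

View pics/crop_o.png

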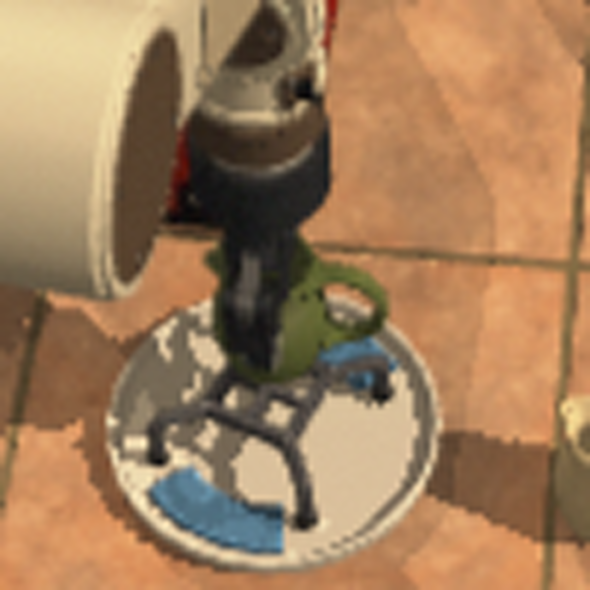

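View pics/crop_p.png

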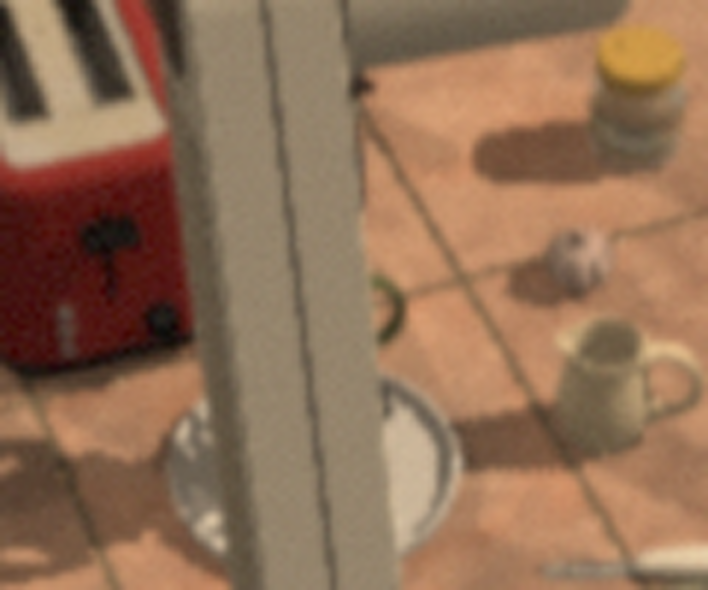

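```bash
cat > ov.py <<'E'
from h import *
import sys
tag=sys.argv[1]; dx,dy,dz=map(float,sys.argv[2:5])
pts=[]
for n in('top','scene'):
    p,W,d=cloud('a',n); hsv=cv2.cvtColor(p,cv2.COLOR_BGR2HSV)
    m=(np.hypot(W[...,0]-.4978,W[...,1]+.455)<.075)&(W[...,2]>.006)&(W[...,2]<.1)&(d>0)
    if n=='top': m&=(hsv[...,0]>28)&(hsv[...,0]<95)
    if n=='top': P=W[m]
    pts.append(W[m])
P=np.vstack(pts[:1])
p=cv2.imread(f'pics/top_{tag}.png'); u0,v0,u1,v1=map(int,sys.argv[5:9]); s=6
o=cv2.resize(p[v0:v1,u0:u1],None,fx=s,fy=s,interpolation=cv2.INTER_CUBIC)
m=np.zeros(o.shape[:2],np.uint8)
for q in P:
    a=(proj('top',q+[dx,dy,dz])-[u0,v0]+.5)*s-.5; cv2.circle(m,tuple(np.round(a).astype(int).tolist()),4,255,-1)
m=cv2.morphologyEx(m,cv2.MORPH_CLOSE,np.ones((7,7)))
cs,_=cv2.findContours(m,cv2.RETR_LIST,cv2.CHAIN_APPROX_NONE); o2=o.copy(); cv2.drawContours(o2,cs,-1,(0,0,255),1)
cv2.imwrite(f'pics/jug_{tag}.png',o2)
E
python3 ov.py o -0.0083 0.3915 0.087 200 140 300 235
```

```text
(no output)
```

View pics/jug_o.png

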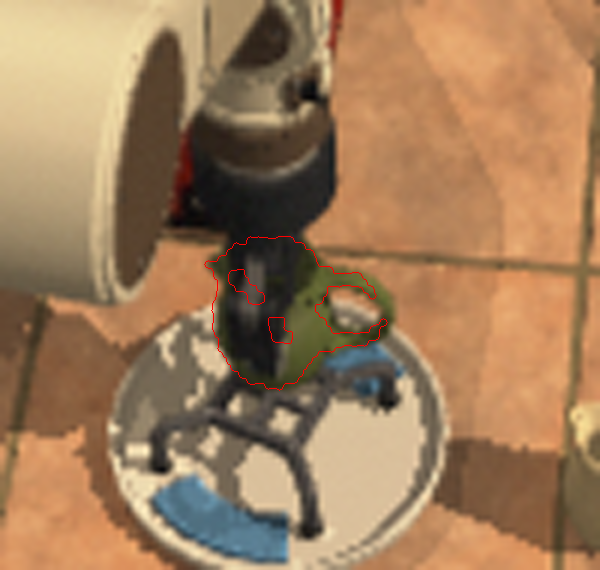

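jog_arm(
  jaw=[1,1,1,1,1,1,1,1],
  linear=[
    [-0.001,-0.002,0.003],
    [-0.0015,-0.003,0.008],
    [-0.0015,-0.003,0.013],
    [-0.0015,-0.003,0.018],
    [-0.0015,-0.003,0.022],
    [-0.0015,-0.003,0.024],
    [-0.0015,-0.003,0.025],
    [-0.0015,-0.003,0.025],
  ],
  delta_rot=[
    [0,0,0],
    [0,0,0],
    [0,0,0],
    [0,0,0],
    [0,0,0],
    [0,0,0],
    [0,0,0],
    [0,0,0],
  ],
)

```text
clock: 12.85
eef_pos: [0.4901, -0.0496, 0.109]
tool_rot: [1.0, -0.012, 0.001, 0.0]
ft_force: [-0.4, 0.9, -1.1]
grip_width: 0.0621
```

```bash
python3 - <<'E'
from h import *
to(.4894,-.0501,.102,-1.4)
E
python3 crop.py q 200 140 300 240; python3 ov.py q -0.0098 0.3945 0.062 200 140 300 235
```

```text
t 12.85 at [ 0.4901 -0.0496  0.109 ] yaw -1.38 tilt [ 0.003 -0.   ] w 0.0621 F [-0.4  0.9 -1.1]
lin [-0.0007, 0.0005, 0.007] rot [-0.0, -0.17, 0.02] dist 0.007
scale 5.9
```

View pics/jug_q.png

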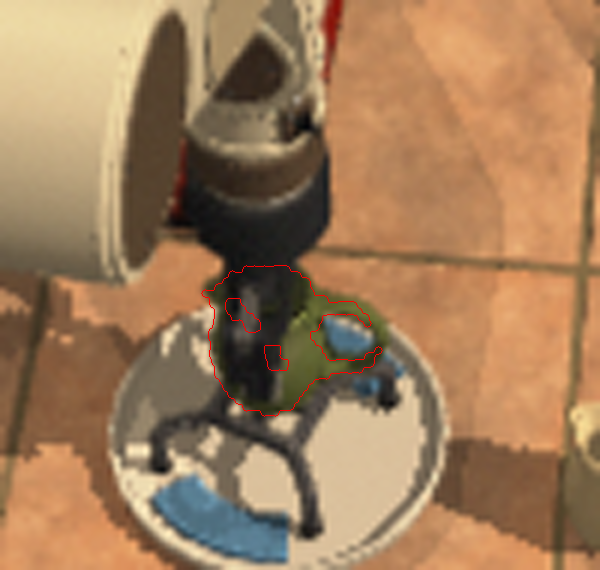

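jog_arm(
  jaw=[1,1,1,1,1,1,1,1],
  linear=[
    [-0.0005,0,0.001],
    [-0.0005,0,0.002],
    [-0.0005,0,0.003],
    [-0.0005,0,0.004],
    [-0.0005,0,0.005],
    [-0.0005,0,0.006],
    [-0.0005,0,0.006],
    [-0.0005,0,0.006],
  ],
  delta_rot=[
    [0,0,0],
    [0,0,0],
    [0,0,0],
    [0,0,0],
    [0,0,0],
    [0,0,0],
    [0,0,0],
    [0,0,0],
  ],
)

```text
clock: 13.57
eef_pos: [0.4897, -0.0496, 0.1032]
tool_rot: [1.0, -0.012, 0.002, 0.0]
ft_force: [-0.5, 0.0, -0.8]
grip_width: 0.0623
```

jog_arm(
  jaw=[1,1,1,1,1,1,1,1],
  linear=[
    [0,0,0.0005],
    [0,0,0.001],
    [0,0,0.0015],
    [0,0,0.002],
    [0,0,0.0025],
    [0,0,0.0025],
    [0,0,0.0025],
    [0,0,0.0025],
  ],
  delta_rot=[
    [0,0,0],
    [0,0,0],
    [0,0,0],
    [0,0,0],
    [0,0,0],
    [0,0,0],
    [0,0,0],
    [0,0,0],
  ],
)

```text
clock: 14.23
eef_pos: [0.4898, -0.0496, 0.1008]
tool_rot: [1.0, -0.012, 0.002, 0.0]
ft_force: [0.0, 0.3, -1.2]
grip_width: 0.0624
```

jog_arm(
  jaw=[1,1,1,1,1,1,1,1],
  linear=[
    [0,0,0.0003],
    [0,0,0.0006],
    [0,0,0.001],
    [0,0,0.0015],
    [0,0,0.002],
    [0,0,0.002],
    [0,0,0.002],
    [0,0,0.002],
  ],
  delta_rot=[
    [0,0,0],
    [0,0,0],
    [0,0,0],
    [0,0,0],
    [0,0,0],
    [0,0,0],
    [0,0,0],
    [0,0,0],
  ],
)

```text
clock: 14.9
eef_pos: [0.4899, -0.0495, 0.0996]
tool_rot: [1.0, -0.012, 0.002, -0.0]
ft_force: [-1.8, 0.6, 4.7]
grip_width: 0.0626
```

```bash
python3 crop.py r 200 140 300 240; python3 ov.py r -0.0098 0.3945 0.054 200 140 300 235; python3 -c "
from h import *
print(bot.get_obs()['ft_force'],bot.get_obs()['ft_torque'])"
```

```text
scale 5.9
[-2.3674591   1.78494636  5.55952387] [0.00480002 0.64289622 0.00824146]
```

View pics/jug_r.png

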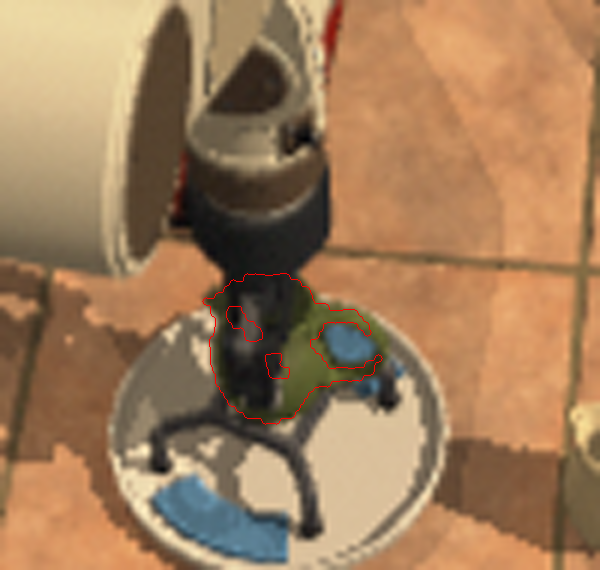

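jog_arm(
  jaw=[0.28,0.25,0.22,0.19,0.15,0.1,0.05,0],
  linear=[
    [0,0,0],
    [0,0,0],
    [0,0,0],
    [0,0,0],
    [0,0,0],
    [0,0,0],
    [0,0,0],
    [0,0,0],
  ],
  delta_rot=[
    [0,0,0],
    [0,0,0],
    [0,0,0],
    [0,0,0],
    [0,0,0],
    [0,0,0],
    [0,0,0],
    [0,0,0],
  ],
)

```text
clock: 15.62
eef_pos: [0.4898, -0.0496, 0.0988]
tool_rot: [1.0, -0.012, 0.002, 0.0]
ft_force: [-0.3, -0.4, 0.1]
grip_width: 0.0852
```

```bash
python3 crop.py s 200 140 300 240
python3 - <<'E'
from h import *
to(.4894,-.0495,.102,-1.4)
E
```

```text
scale 5.9
t 15.67 at [ 0.4898 -0.0496  0.0988] yaw -1.39 tilt [ 0.0035 -0.0001] w 0.0854 F [ 0.6 -0.4 -0.6]
lin [-0.0004, -0.0001, -0.0033] rot [0.0, -0.2, 0.01] dist 0.003
```

View pics/crop_s.png

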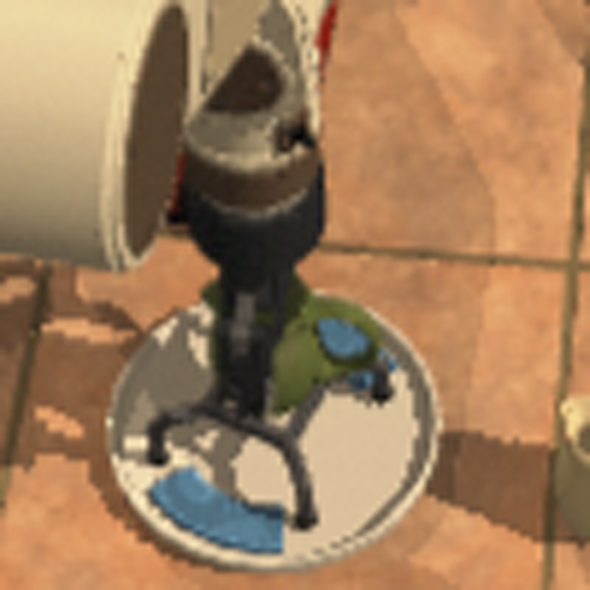

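The jug stands free between the open fingers. I'll retreat straight up, then off to the left.

jog_arm(
  jaw=[0,0,0,0,0,0,0,0],
  linear=[
    [0,0,-0.006],
    [0,0,-0.018],
    [0,0,-0.035],
    [0,0,-0.055],
    [0,0,-0.08],
    [0,0,-0.105],
    [0,0,-0.125],
    [0,0,-0.135],
  ],
  delta_rot=[
    [0,0,0],
    [0,0,0],
    [0,0,0],
    [0,0,0],
    [0,0,0],
    [0,0,0],
    [0,0,0],
    [0,0,0],
  ],
)

```text
clock: 16.33
eef_pos: [0.4906, -0.0497, 0.2372]
tool_rot: [1.0, -0.012, 0.004, 0.0]
ft_force: [0.6, 0.6, -0.1]
grip_width: 0.0853
```

jog_arm(
  jaw=[0,0,0,0,0,0,0,0],
  linear=[
    [-0.006,-0.012,-0.005],
    [-0.02,-0.035,-0.01],
    [-0.035,-0.065,-0.01],
    [-0.05,-0.095,-0.01],
    [-0.065,-0.125,-0.01],
    [-0.08,-0.155,-0.01],
    [-0.09,-0.175,-0.01],
    [-0.1,-0.19,-0.01],
  ],
  delta_rot=[
    [0,0,0],
    [0,0,0],
    [0,0,0],
    [0,0,0],
    [0,0,0],
    [0,0,0],
    [0,0,0],
    [0,0,0],
  ],
)

```text
clock: 17.0
eef_pos: [0.3918, 0.1447, 0.2425]
tool_rot: [1.0, -0.011, 0.001, 0.0]
ft_force: [-0.1, -0.1, -1.0]
grip_width: 0.0854
```

```bash
python3 crop.py t 200 150 340 250; python3 crop.py u 140 130 340 250 scene; python3 ov.py t -0.0098 0.3945 0.054 200 150 300 235
python3 - <<'E'
from h import *
for n,t in(('top','t'),('scene','u')):
    p,W,d=cloud(t,n)
    m=(np.hypot(W[...,0]-.488,W[...,1]+.0485)<.055)&(W[...,2]>.075)&(W[...,2]<.16)&(d>0)
    for lo in range(75,145,10):
        P=W[m&(W[...,2]>lo/1e3)&(W[...,2]<lo/1e3+.01)]; P=P[P[:,1]>-.079]
        if len(P)>8: print(n,lo,len(P),np.round(circ(P),4))
    m2=(np.hypot(W[...,0]-.455,W[...,1]+.245)<.04)&(W[...,2]>.07)&(W[...,2]<.1); 
    a=cloud('a',n)[1]; m3=(np.hypot(a[...,0]-.455,a[...,1]+.245)<.04)&(a[...,2]>.07)&(a[...,2]<.1)
    print('cream',W[m2].mean(0),a[m3].mean(0))
E
```

```text
scale 5.571428571428571
scale 3.9
top 75 39 [ 0.4897 -0.0492  0.0307]
top 85 52 [ 0.4892 -0.0484  0.0317]
top 95 54 [ 0.4892 -0.0483  0.0305]
top 105 55 [ 0.4888 -0.0483  0.0283]
top 115 62 [ 0.4885 -0.049   0.0265]
top 125 55 [ 0.4894 -0.0494  0.0253]
top 135 62 [ 0.4889 -0.0473  0.0257]
cream [ 0.45417082 -0.25191118  0.08106348] [ 0.4547297  -0.25197336  0.08103903]
cream [ 0.45088972 -0.25017319  0.08027688] [ 0.45353173 -0.25213528  0.07959946]
```

View pics/crop_t.png

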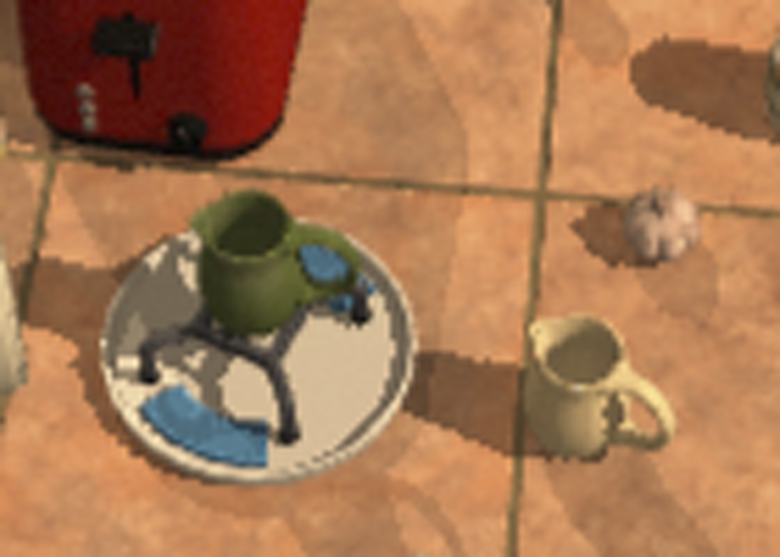

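View pics/crop_u.png

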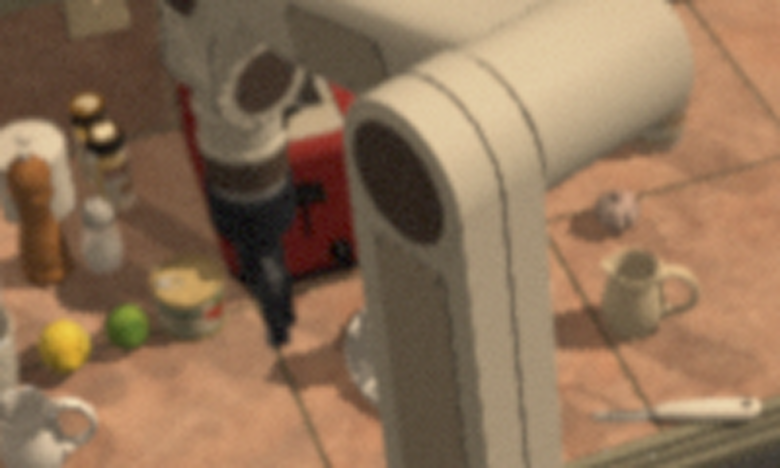

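View pics/jug_t.png

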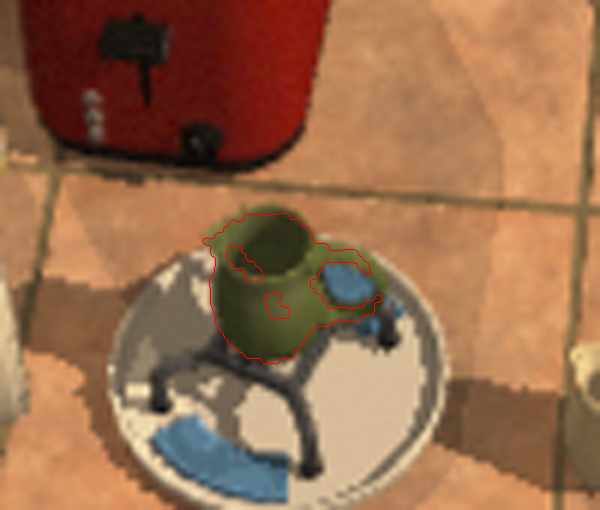

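Run:
```python
from h import *
o=bot.get_obs(); print(o['clock'],o['ft_force'],o['joint_vel'].round(3)); print(bot.job_done())
```

```text
17.1 [ 0.24872674 -0.71770981  0.48130005] [-0.051  0.011  0.017 -0.006 -0.029 -0.036]
the job is handed in; nothing more can be done
None
```

I turned the trivet until its feet stood on the tray floor between the ribs, then stood the green jug upright in the middle of its grate and handed the job in at 17.1 s. The job-done call gives no verdict.

- **Trivet:** I gripped it by its grate and raised it about 2–3 mm, so the feet stayed below the tray rim. I turned it about 38°, pressed it down gently and released it. Its fitted direction was −20.7° against about −21.5° for the tray. It read level to about 0.7°, and its centre was about 2 mm from the tray's.
- **Feet:** In the last picture the three visible feet stood clear of the ribs. The fourth foot is now hidden behind the jug; I saw it clear of the rib before the jug went on.
- **Jug:** I lowered it slowly until it touched at about 5 N, then opened the fingers. The last check put its axis about 1 mm from the grate centre, and vertical.
- **Cream and white jugs:** The top camera had the cream jug where it started, to within 1 mm. The blurrier scene camera read it about 3 mm off, which I put down to noise. I did not measure the white jug; the arm never went down near it.
- **Less certain:** The scene camera was blocked by the arm at the tray, so the trivet and jug checks rest on the top camera alone. The fits of the trivet's direction were rough because the arm hid part of it.

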